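# Stamp a soap bar in the ratchet press and set it to cure

## Task

Stamp the soap bar that stands in the scissor press: close the press's loose handle by feel until the ratchet keeps it shut by itself, with the soap held firmly but not crushed, and let go. Then press that handle gently down to free the ratchet and let it open all the way, and stand the soap bar upright in the grey curing tray beside the one already there. Never force the handle, and leave the other things as they are.

Things in the scene. Friction and masses are not known exactly. Their poses are not given: they have to be found in the camera images.
- clamp: The press: flat steel scissor clamp on a plywood board (295 x 150 x 12 mm) bolted to the table. Origin: on the table under the scissor pivot, a vertical axis; x runs from the handles (-x) to the jaws (+x), z up. The loose handle stands on the +y side of the fixed one and closes by swinging towards it, in -y.
- fixed_handle (a point): Top middle of the fixed handle, an upright steel bar 44 mm long (along clamp x), 10 thick, top 52 mm above the table.
- handle_top (a point): Top middle of the loose handle's grip: upright steel bar 44 mm long (along the line to the pivot), 12 thick, from 46 to 68 mm above the table. It swings at 145 mm radius about the pivot, from y = +42 mm in the clamp's frame (wide open) to +5 (closed stop, 0.26 rad on). A spring pushes it open, evenly rising from 2 N wide open to 4 N at the stop.
- ratchet (a point): Middle of the ratchet bar's top, 78 mm above the table; it is 12 mm wide, 58 long along clamp y, crossing over the loose handle's shank. It catches the handle about 0.04, 0.085, 0.125, 0.17 and 0.21 rad from wide open, once 0.02 beyond (up to 1 N extra to pass a tooth). The grip pressed 6 mm down clears the teeth (6 N, up to 5 more under load); 10 mm down is its stop. Let up early, it recatches.
- lever: The loose half of the scissors: moving jaw, its nose, loose handle. Origin at the pivot, on the table; axes as the clamp's when wide open. A finger pressing the handle down can hold it by friction: take it along towards clamp +y so that it opens past all the teeth.
- jaw (a point): The moving jaw's end, 58 mm above the table at most, 85 mm from the pivot along clamp x; closing moves it to +y. It carries a round rubber nose sprung with 1.5 N per mm, which starts 1.5 mm from the soap. Each N on the soap adds 0.64 N at the handle. A good stamp leaves 5 N or more on the soap when let go; more than 16 N crushes it.
- seat (a point): Middle of the aluminium seat (30 mm above the table) where the soap stands; end lips 4 mm high. The nose pushes the soap to clamp +y against a brass stamp plate (top 56 mm above the table) on a screw whose setting changes by up to 10 mm from day to day and is not told: the nose meets resistance after 2 to 12 mm of its travel.
- bar: The soap bar to be stamped, cream coloured, standing on edge in the press: 54 mm (x, along the clamp's x) by 30 mm (y) by 60 mm high, about 110 g. Origin: centre of its underside. Its upper 30 mm stand clear above the jaws and can be pinched across the 30 mm.
- tray: Low grey plastic curing tray, fixed, 190 (x) x 130 (y) mm, walls 22 mm high and 4 thick, floor 4 mm above the table. Origin: centre of its underside.
- old_bar: Another soap bar of the same shape, standing in the +x half of the tray, to be left there.
- stamp: Small brass hand stamp, 26 mm wide, 20 high, standing on the press's board; leave it.
- bowl: Pink mixing bowl, 124 mm wide, 55 high; leave it.
- dropper: Amber dropper bottle, 28 mm wide, 75 high; leave it.
- spatula: Plastic spatula 200 mm long; leave it.
- round_cutter: Round sheet-steel cutter, 64 mm wide, 22 high; leave it.
- square_cutter: Square sheet-steel cutter, 50 mm, 22 high; leave it.
Mind the look-alikes: they are no part of the job. Leave any orange or purple look-alike of the bar alone. Leave any turquoise look-alike of the old_bar alone.

How it is judged:
By the outcome, as a careful person would: the job done as asked, in the order asked, and still so for the second after the job is handed in, with the robot touching nothing.
It also fails if it takes over 72 s, if anything falls off the work surface, if the arm or the gripper's body presses on something with over 40 N, if the wrist force passes 120 N, or if a joint passes its speed limit or range.

## Robot

A 6-joint arm with a two-finger parallel gripper is mounted at the origin on the work surface. World frame = base frame: x ahead of the robot, y to its left, z up, the work surface at z = 0. Lengths are in m, angles in rad, forces in N, time in s.
With the tool pointing down it reaches from about 0.35 to 0.85 m from the base axis. Payload 8.1 kg.
Tool frame: the origin (TCP) lies on the centre line of the jaws, within the pads' length; the fingertips stand 14 mm ahead of it and the grasp point (between the pads) lies 5 mm behind it; z points along the fingers, y is the direction in which the jaws open and shut (so a half turn about z gives the same grasp; the last joint's range is limited). The gripper opens to 93 mm and grips with 3 to 60 N. Pads are 15 mm wide; open, the fingers measure 128 mm over their backs; the gripper's body (75 mm by 188 mm) begins 65 mm behind the grasp point.
Start: joints at [-1.206, 0.13, 1.488, -0, 1.523, -0.085], TCP at [0.261, -0.54, 0.233] pointing down, gripper open.
Joint ranges: [-2.96, 2.96], [-0.89, 2.26], [0.02, 2.5], [-1.34, 4.48], [0, 2.73], [-2.66, 2.66]. Speed limits (rad/s): [2.39, 2.39, 2.79, 3.14, 3.14, 3.14].

## Interface

Orientations are given as a rotation vector (axis times angle).
In Python, from plant import robot gives the robot as it stands.
- The arm moves only by the tool jog_arm, never from a script. Its argument "steps" is a list of rows, each a list of 7 numbers: the closure, from 0 (fully open) to 1 (shut), then the shift along the tool's x, y, z in m, then the turn, a rotation vector about the tool's x, y, z in rad. In form: [[jaw, tx, ty, tz, rx, ry, rz], ...]. A call has 1 to 5 rows; each row is the pose to reach, as a shift and turn from the pose measured when the call began, along the tool's axes at that moment; what a row does not reach only later rows make up. A row lasts 1/8 s, in which the tool goes at most 62.5 mm and 10.7 degrees, less where a joint would pass 70% of its speed; a pose out of reach is approached as far as the arm can. A call with a gripper value outside its range is refused whole. The fingers move at their own pace and stop on an object; "force" is the grip in N (left out, the last holds). Time passes only in rows, so rows that repeat a pose let the fingers close. It gives the time, the measured TCP pose, the force and the opening at its end, in the units of the state.
- robot.read_state(): the state, without advancing time (a new reading comes with each control period).
- robot.read_camera(name): name is "side" or "top"; returns a dict with "image" (400x640x3 uint8, red, green, blue), "mtx" (3x3 intrinsics, pixels), "D" ([k1, k2, p1, p2, k3] as OpenCV has them; the pictures are not rectified), "extrinsics" (4x4, takes a point from camera to world coordinates). Camera axes: x right, y down, z forward; pixel columns grow to the right and rows downward; lengths in m; the calibration is good to about 2 mm. A picture is of the moment at which its call begins. There is no depth.
- robot.close_job(): hands the job in, once; it reports no verdict.
The state is a dict: "t": time; "q": joint angles; "dq": joint speeds; "joint_torque": joint torques, N m; "tool_pos": TCP position; "orientation": TCP orientation; "force": force on the tool from outside, world axes, zero at the start; "wrist_torque": the same for the moment, N m; "opening": finger opening in m.
Only numpy, scipy, OpenCV 4.12 (cv2) and the standard library are available. Lean on these libraries where they do the work, as an engineer would, in place of code of your own. Each camera call takes 0.05 s, during which the arm holds its last target.

## Working session

There is one attempt and no reset: what is moved stays moved. The work goes in short steps, Python scripts to look and compute and a tool call to move; the robot and the scene stay as the last step left them, time stands still between calls to the robot, and variables do not carry over. Pictures are saved under pics/ and viewed, and the job is handed in when it is done.

Besides the shell and the picture viewer there is one more tool, called after ">>>" as name([rows], argument=value, ...), one row to a line, values as JSON. jog_arm: Moves the arm, as the interface text tells. Its arguments: {"type":"object","properties":{"steps":{"type":"array"},"force":{"type":"number"}},"required":["steps"]}

```bash
mkdir -p pics; ls
python3 - <<'E'
from plant import robot
import cv2
s=robot.read_state(); print({k:(v if not hasattr(v,'round') else v) for k,v in s.items()})
for n in("side","top"):
    c=robot.read_camera(n); cv2.imwrite(f"pics/{n}0.png",c["image"][:,:,::-1])
    print(n,c["mtx"],c["D"],c["extrinsics"])
E
```

```text
pics
{'t': 0.0, 'q': array([-1.20639607e+00,  1.31136193e-01,  1.48922226e+00, -5.69910062e-06,
        1.52299520e+00, -8.54166524e-02]), 'dq': array([-0.00079184, -0.00017309,  0.00081533,  0.00114964,  0.00068049,
       -0.00155529]), 'joint_torque': array([ 2.34632198e-04, -5.59821510e+01, -4.91770542e+01,  7.69874454e-02,
        3.49554105e-02, -1.57775112e-04]), 'tool_pos': array([ 0.26070459, -0.5398264 ,  0.23163364]), 'orientation': array([-3.06077083e+00, -7.00240640e-01,  3.93244749e-04]), 'force': array([ 0.20285931, -0.48298431, -0.19338665]), 'wrist_torque': array([-0.02212195, -0.0073536 ,  0.03826952]), 'opening': 0.0929203487248346}
side [[466.15515594   0.         319.33081503]
 [  0.         466.15515594 202.51108456]
 [  0.           0.           1.        ]] [0.01448235 0.         0.         0.         0.        ] [[-0.78470974 -0.44088762  0.43571633  0.15075882]
 [-0.61956877  0.57954155 -0.52940167  0.60532605]
 [-0.01910908 -0.68538288 -0.72793211  0.78559985]
 [ 0.          0.          0.          1.        ]]
top [[380.41698295   0.         322.21052479]
 [  0.         380.41698295 190.77727297]
 [  0.           0.           1.        ]] [-0.04940196  0.          0.          0.          0.        ] [[-0.01229856 -0.99821319  0.05847365  0.53083106]
 [-0.99959117  0.01378294  0.02505022  0.09059065]
 [-0.0258114  -0.05814167 -0.99797461  0.8906303 ]
 [ 0.          0.          0.          1.        ]]
```

View pics/side0.png

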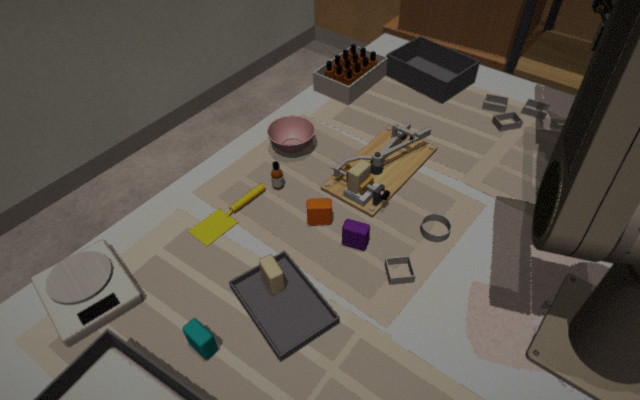

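View pics/top0.png

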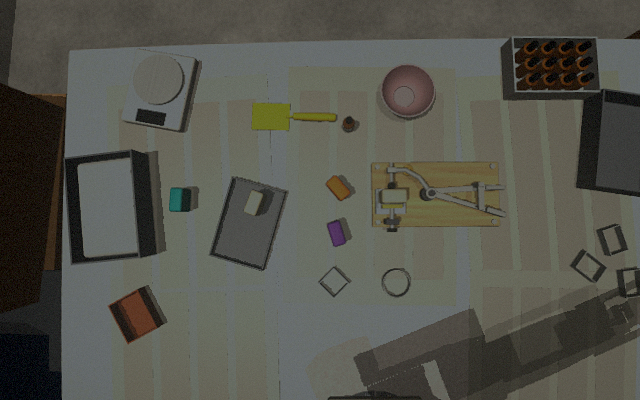

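The candidates for the bar are the cream block in the press (top ~393,196; side ~360,175), the orange block (338,188) and the purple block (336,233). The cream one standing in the press fits the description. For old_bar, the cream block in the grey tray (254,203) fits, and the turquoise one (180,199) is the look-alike. I'll confirm in enlarged crops.

Run:
```python
import cv2
t=cv2.imread("pics/top0.png"); s=cv2.imread("pics/side0.png")
def g(im): return cv2.convertScaleAbs(im,alpha=1.5,beta=10)
cv2.imwrite("pics/tc1.png",cv2.resize(g(t[150:240,360:520]),None,fx=5,fy=5,interpolation=cv2.INTER_CUBIC))
cv2.imwrite("pics/tc2.png",cv2.resize(g(t[165:285,200:360]),None,fx=5,fy=5,interpolation=cv2.INTER_CUBIC))
cv2.imwrite("pics/sc1.png",cv2.resize(s[115:215,310:450],None,fx=5.5,fy=5.5,interpolation=cv2.INTER_CUBIC))
```

```text
(no output)
```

View pics/tc1.png

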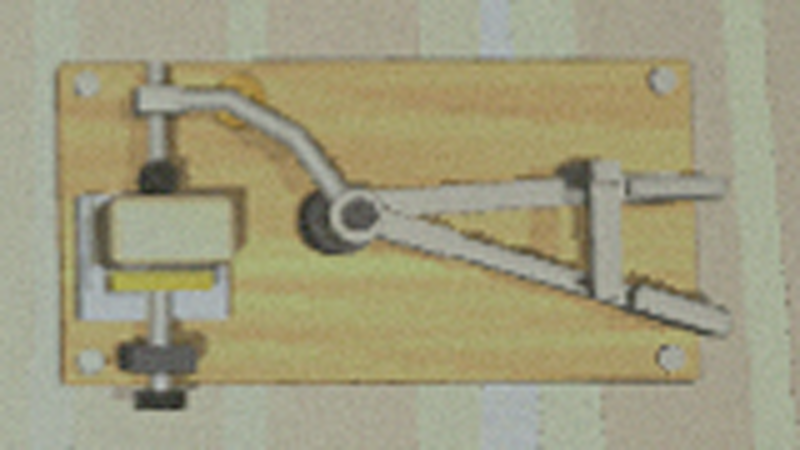

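View pics/tc2.png

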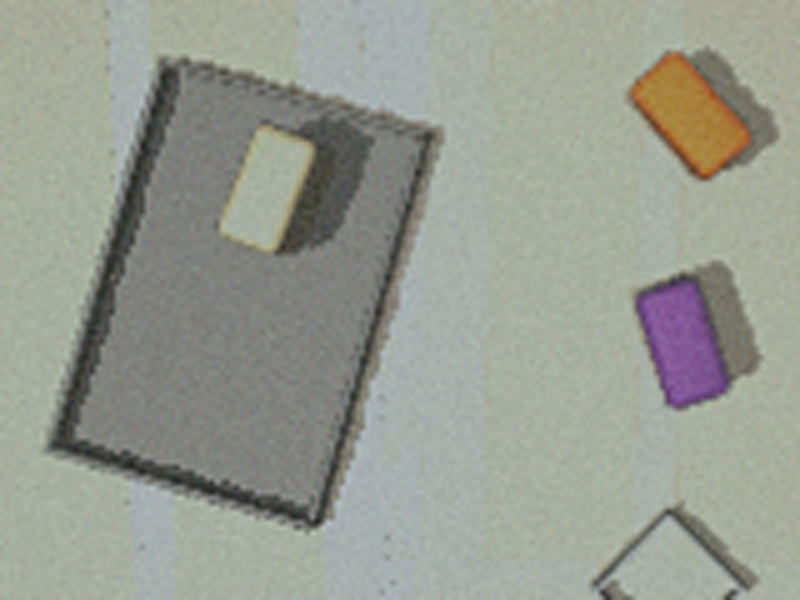

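View pics/sc1.png

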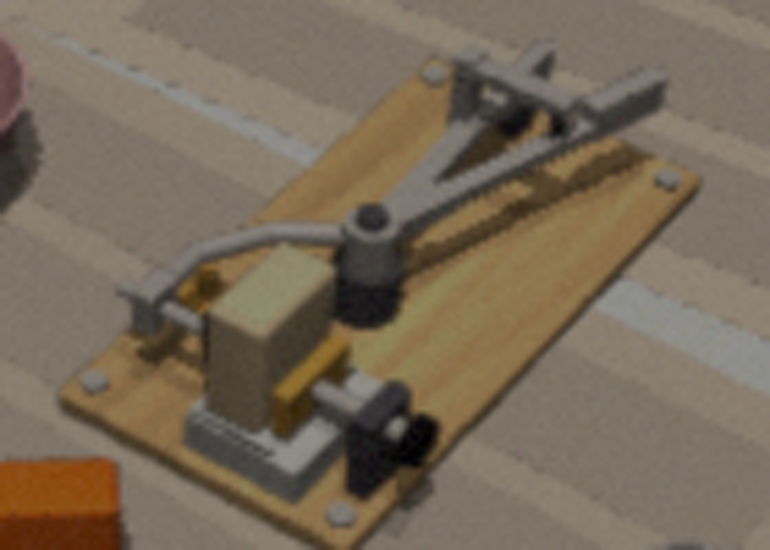

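```bash
cat > h.py <<'E'
import numpy as np,cv2,pickle,os
from plant import robot
CAL={"side":(np.array([[466.15515594,0,319.33081503],[0,466.15515594,202.51108456],[0,0,1]]),np.array([0.01448235,0,0,0,0]),np.array([[-0.78470974,-0.44088762,0.43571633,0.15075882],[-0.61956877,0.57954155,-0.52940167,0.60532605],[-0.01910908,-0.68538288,-0.72793211,0.78559985],[0,0,0,1]])),
"top":(np.array([[380.41698295,0,322.21052479],[0,380.41698295,190.77727297],[0,0,1]]),np.array([-0.04940196,0,0,0,0]),np.array([[-0.01229856,-0.99821319,0.05847365,0.53083106],[-0.99959117,0.01378294,0.02505022,0.09059065],[-0.0258114,-0.05814167,-0.99797461,0.8906303],[0,0,0,1]]))}
def ray(n,p):
    K,D,E=CAL[n]; u=cv2.undistortPoints(np.array([[p]],float),K,D)[0,0]
    return E[:3,3],E[:3,:3]@np.array([u[0],u[1],1])
def at(n,p,z):
    o,d=ray(n,p); return o+d*(z-o[2])/d[2]
def proj(n,P):
    K,D,E=CAL[n]; R=E[:3,:3].T; t=-R@E[:3,3]
    return cv2.projectPoints(np.atleast_2d(np.array(P,float)),cv2.Rodrigues(R)[0],t,K,D)[0][:,0]
def tri(p,q):
    o1,d1=ray("top",p);o2,d2=ray("side",q)
    s=np.linalg.lstsq(np.c_[d1,-d2],o2-o1,rcond=None)[0]; a=o1+d1*s[0];b=o2+d2*s[1]
    return (a+b)/2,np.linalg.norm(a-b)
np.set_printoptions(precision=4,suppress=True)
E
python3 - <<'E'
from h import *
T1=lambda u,v:(360+u/5-.4,150+v/5-.4); T2=lambda u,v:(200+u/5-.4,165+v/5-.4); S1=lambda u,v:(310+u/5.5-.4,115+v/5.5-.4)
def pr(n,L,z):
    P=np.array([at("top",p,z) for p in L]); print(n,P[:,:2].tolist() if 0 else P[:,:2].round(4).tolist(),'mean',P.mean(0)); 
    if len(P)==4: print('  sides',[np.linalg.norm(P[i]-P[(i+1)%4]).round(4) for i in range(4)])
    return P
pr('board',[T1(*p) for p in[(62,62),(690,62),(698,382),(62,382)]],.012)
pr('soap',[T1(*p) for p in[(107,193),(240,193),(240,262),(107,262)]],.09)
pr('grip',[T1(*p) for p in[(638,289),(728,322)]],.068)
pr('fixed',[T1(*p) for p in[(626,186),(725,186)]],.052)
pr('ratch',[T1(*p) for p in[(605,161),(605,297)]],.078)
pr('pivot',[T1(356,215)],.072)
pr('tray',[T2(*p) for p in[(163,60),(440,130),(320,525),(52,447)]],.022)
pr('old',[T2(*p) for p in[(258,125),(316,147),(274,253),(220,228)]],.064)
print(tri(T1(173,228),S1(275,286)),'soap'); print(tri(T1(683,306),S1(622,90)),'grip'); print(tri(T1(356,215),S1(371,215)),'pivot')
for a,b in[((107,193),(210,300)),((240,193),(288,243)),((240,262),(335,268)),((107,262),(265,333))]: print(tri(T1(*a),S1(*b)))
E
```

```text
board [[0.6476, -0.0037], [0.6436, -0.2956], [0.4955, -0.2936], [0.4997, -0.0008]] mean [ 0.5716 -0.1484  0.012 ]
  sides [np.float64(0.292), np.float64(0.1481), np.float64(0.2929), np.float64(0.1479)]
soap [[0.5815, -0.0131], [0.5807, -0.069], [0.5517, -0.0682], [0.5524, -0.0125]] mean [ 0.5666 -0.0407  0.09  ]
  sides [np.float64(0.0559), np.float64(0.029), np.float64(0.0558), np.float64(0.029)]
grip [[0.5382, -0.2444], [0.5234, -0.2831]] mean [ 0.5308 -0.2638  0.068 ]
fixed [[0.5838, -0.2473], [0.5832, -0.2914]] mean [ 0.5835 -0.2693  0.052 ]
ratch [[0.593, -0.2281], [0.5349, -0.2261]] mean [ 0.5639 -0.2271  0.078 ]
pivot [[0.5717, -0.1222]] mean [ 0.5717 -0.1222  0.072 ]
tray [[0.6175, 0.3203], [0.5832, 0.1918], [0.4038, 0.2481], [0.4399, 0.3719]] mean [0.5111 0.283  0.022 ]
  sides [np.float64(0.133), np.float64(0.1881), np.float64(0.129), np.float64(0.1849)]
old [[0.584, 0.267], [0.574, 0.2414], [0.5279, 0.2601], [0.5391, 0.2839]] mean [0.5562 0.2631 0.064 ]
  sides [np.float64(0.0275), np.float64(0.0497), np.float64(0.0263), np.float64(0.048)]
(array([ 0.5658, -0.0413,  0.0877]), np.float64(0.0015659261933040616)) soap
(array([ 0.5307, -0.2661,  0.0624]), np.float64(0.00026637171568625554)) grip
(array([ 0.5719, -0.1241,  0.0651]), np.float64(0.0003569089307467171)) pivot
(array([ 0.5797, -0.0139,  0.0925]), np.float64(0.0038585295191344154))
(array([ 0.5803, -0.0713,  0.0819]), np.float64(0.002234851700328902))
(array([ 0.5527, -0.0686,  0.085 ]), np.float64(0.0022541254935733285))
(array([ 0.5515, -0.013 ,  0.0912]), np.float64(0.0023110099549784307))
```

The soap in the press is the cream one, confirmed. The press x axis points to world +y and its y axis to world -x. The sizes check out: board 292x148, soap 56x29, tray 187x131, ratchet bar 58. Next I'll write a helper that converts world targets to tool shifts.

```bash
cat >> h.py <<'E'
from scipy.spatial.transform import Rotation as Rn
P=np.array([.5735,-.1245]); cx=np.array([.014,.9999]); cy=np.array([-.9999,.014])
def W(x,y): return P+x*cx+y*cy   # clamp->world
def C(w): w=np.array(w[:2])-P; return np.array([w@cx,w@cy])
def go(pos,phi):
    s=robot.read_state(); R=Rn.from_rotvec(s["orientation"])
    c,d=np.cos(phi),np.sin(phi)
    T=Rn.from_matrix(np.array([[c,d,0],[d,-c,0],[0,0,-1.]]))
    sh=R.inv().apply(np.array(pos)-s["tool_pos"]); rv=(R.inv()*T).as_rotvec()
    print("t",round(s["t"],2),"shift",sh.round(4),"turn",rv.round(4),"force",s["force"].round(2),"tcp",s["tool_pos"].round(4),"open",round(s["opening"],4))
def st(): 
    s=robot.read_state(); f=s["force"][:2]; print("t",round(s["t"],2),"tcp",s["tool_pos"].round(4),"F",s["force"].round(2),"clamp",(C(s["tool_pos"])*1000).round(1),"Fclamp",round(f@cx,2),round(f@cy,2))
E
python3 - <<'E'
from h import *
go([.4967,-.258,.13],np.radians(81))
E
```

```text
t 0.1 shift [ 0.3351 -0.151   0.102 ] turn [-0.0015 -0.0009 -0.9639] force [ 0.66 -0.46 -0.1 ] tcp [ 0.2607 -0.5399  0.2317] open 0.0928
```

>>> jog_arm([
  [1, 0.06, -0.027, 0.01, 0, 0, -0.18],
  [1, 0.12, -0.054, 0.02, 0, 0, -0.36],
  [1, 0.18, -0.081, 0.03, 0, 0, -0.54],
  [1, 0.24, -0.108, 0.04, 0, 0, -0.72],
  [1, 0.3, -0.135, 0.05, 0, 0, -0.9],
], force=20)

```text
t: 0.72
tool_pos: [0.4598, -0.3016, 0.1844]
orientation: [-2.446, -1.969, -0.001]
force: [0.4, -0.3, 0.0]
opening: 0.0477
```

Run:
```python
from h import *
go([.4967,-.258,.13],np.radians(81))
```

```text
t 0.72 shift [0.0504 0.0268 0.0545] turn [-0.0011 -0.0016 -0.0582] force [ 0.37 -0.29  0.  ] tcp [ 0.4598 -0.3016  0.1844] open 0.0477
```

>>> jog_arm([
  [1, 0.05, 0.027, 0.05, 0, 0, -0.058],
  [1, 0.05, 0.027, 0.055, 0, 0, -0.058],
  [1, 0.05, 0.027, 0.055, 0, 0, -0.058],
  [1, 0.05, 0.027, 0.055, 0, 0, -0.058],
])

```text
t: 1.23
tool_pos: [0.4967, -0.2599, 0.1306]
orientation: [-2.39, -2.038, -0.001]
force: [-0.4, -1.1, -0.1]
opening: 0.0077
```

Run:
```python
from h import *
go([.4967,-.258,.064],np.radians(81));st()
for n in("side","top"):
    c=robot.read_camera(n); cv2.imwrite(f"pics/{n}1.png",c["image"][:,:,::-1])
t=cv2.imread("pics/top1.png"); s=cv2.imread("pics/side1.png")
cv2.imwrite("pics/c1.png",np.vstack([cv2.resize(cv2.convertScaleAbs(t[150:240,360:520],alpha=1.5),(640,360)),cv2.resize(s[105:205,330:510],(640,356))])[:600])
```

```text
t 1.23 shift [ 0.0019 -0.0003  0.0666] turn [-0.0001 -0.0006 -0.0019] force [-0.36 -1.07 -0.1 ] tcp [ 0.4967 -0.2599  0.1306] open 0.0077
t 1.23 tcp [ 0.4967 -0.2599  0.1306] F [-0.36 -1.07 -0.1 ] clamp [-136.5   74.9] Fclamp -1.07 0.34
```

View pics/c1.png

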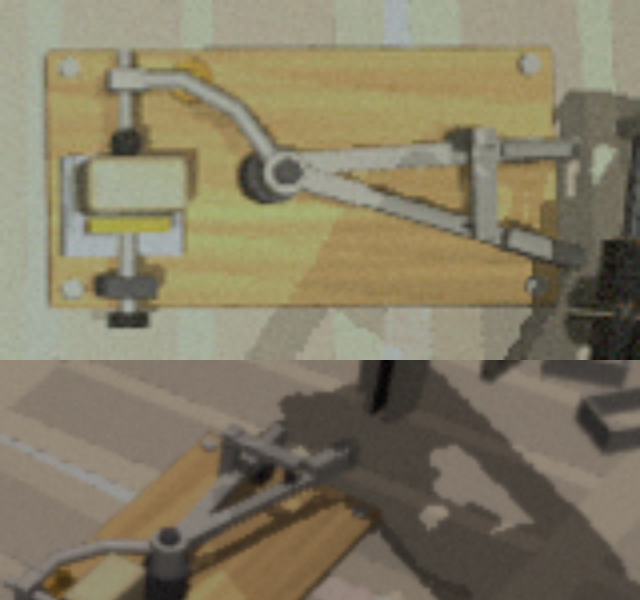

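The gripper is above and outside the free end of the loose handle (bottom right of the top crop), and the press is unchanged. Descending beside the grip.

>>> jog_arm([
  [1, 0.002, 0, 0.04, 0, 0, 0],
  [1, 0.002, 0, 0.066, 0, 0, 0],
  [1, 0.002, 0, 0.066, 0, 0, 0],
  [1, 0.002, 0, 0.066, 0, 0, 0],
])

```text
t: 1.82
tool_pos: [0.4979, -0.2594, 0.0668]
orientation: [2.39, 2.035, 0.002]
force: [0.8, -0.7, 0.4]
opening: 0.0002
```

Run:
```python
from h import *
st()
for n in("side","top"):
    c=robot.read_camera(n); cv2.imwrite(f"pics/{n}2.png",c["image"][:,:,::-1])
t=cv2.imread("pics/top2.png"); s=cv2.imread("pics/side2.png")
cv2.imwrite("pics/c2.png",np.vstack([cv2.resize(cv2.convertScaleAbs(t[160:250,400:560],alpha=1.5),(640,360)),cv2.resize(s[105:205,350:530],(640,356))])[:600])
```

```text
t 1.82 tcp [ 0.4979 -0.2594  0.0668] F [ 0.75 -0.66  0.42] clamp [-135.9   73.7] Fclamp -0.65 -0.76
```

View pics/c2.png

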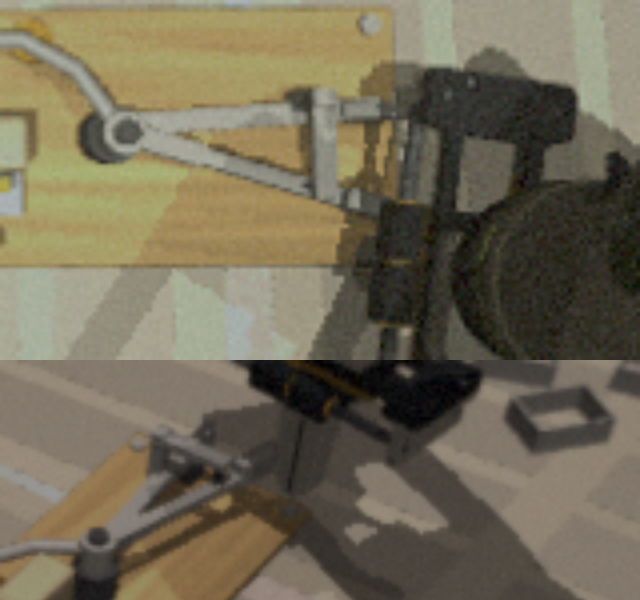

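>>> jog_arm([
  [1, 0, 0.004, 0.002, 0, 0, 0],
  [1, 0, 0.004, 0.002, 0, 0, 0],
  [1, 0, 0.004, 0.002, 0, 0, 0],
])

```text
t: 2.3
tool_pos: [0.5025, -0.26, 0.0654]
orientation: [2.389, 2.035, 0.003]
force: [-0.1, -0.0, -0.3]
opening: 0.0002
```

Run:
```python
from h import *
for i in range(5): st(); robot.read_camera("top")
```

```text
t 2.3 tcp [ 0.5025 -0.26    0.0654] F [-0.09 -0.01 -0.3 ] clamp [-136.5   69.1] Fclamp -0.02 0.09
t 2.35 tcp [ 0.5024 -0.2599  0.0653] F [ 0.18  0.41 -0.75] clamp [-136.4   69.2] Fclamp 0.42 -0.18
t 2.4 tcp [ 0.5023 -0.2599  0.0652] F [ 0.24 -0.46 -0.2 ] clamp [-136.4   69.3] Fclamp -0.45 -0.25
t 2.45 tcp [ 0.5023 -0.2599  0.0651] F [ 0.6   0.29 -0.25] clamp [-136.4   69.3] Fclamp 0.3 -0.59
t 2.5 tcp [ 0.5023 -0.2599  0.0651] F [ 0.14 -0.24  0.13] clamp [-136.4   69.3] Fclamp -0.24 -0.15
```

>>> jog_arm([
  [1, 0, 0.002, 0, 0, 0, 0],
  [1, 0, 0.004, 0, 0, 0, 0],
  [1, 0, 0.004, 0, 0, 0, 0],
])

```text
t: 2.92
tool_pos: [0.5065, -0.2606, 0.0652]
orientation: [2.389, 2.035, 0.003]
force: [-0.4, -0.9, -0.0]
opening: 0.0003
```

Run:
```python
from h import *
for i in range(3): st(); robot.read_camera("top")
```

```text
t 2.92 tcp [ 0.5065 -0.2606  0.0652] F [-0.43 -0.88 -0.02] clamp [-137.    65.1] Fclamp -0.89 0.42
t 2.98 tcp [ 0.5063 -0.2605  0.0651] F [ 0.3  -1.21  0.11] clamp [-137.    65.3] Fclamp -1.21 -0.32
t 3.02 tcp [ 0.5063 -0.2605  0.0651] F [0.69 0.48 0.02] clamp [-137.    65.3] Fclamp 0.49 -0.68
```

>>> jog_arm([
  [1, 0, 0.002, 0, 0, 0, 0],
  [1, 0, 0.003, 0, 0, 0, 0],
  [1, 0, 0.003, 0, 0, 0, 0],
])

```text
t: 3.45
tool_pos: [0.5089, -0.2611, 0.065]
orientation: [2.39, 2.035, 0.002]
force: [-2.9, -1.2, 0.6]
opening: 0.0004
```

Run:
```python
from h import *
for i in range(3): st(); robot.read_camera("top")
```

```text
t 3.45 tcp [ 0.5089 -0.2611  0.065 ] F [-2.89 -1.21  0.6 ] clamp [-137.5   62.7] Fclamp -1.25 2.88
t 3.5 tcp [ 0.509  -0.2611  0.065 ] F [-2.73 -0.54  0.26] clamp [-137.5   62.6] Fclamp -0.57 2.72
t 3.55 tcp [ 0.509  -0.2611  0.065 ] F [-3.05 -0.17  0.77] clamp [-137.5   62.6] Fclamp -0.21 3.05
```

>>> jog_arm([
  [1, 0, 0.002, 0, 0, 0, 0],
  [1, 0, 0.003, 0, 0, 0, 0],
  [1, 0, 0.003, 0, 0, 0, 0],
])

```text
t: 3.98
tool_pos: [0.5119, -0.2616, 0.065]
orientation: [2.39, 2.035, 0.002]
force: [-3.7, -1.4, 0.2]
opening: 0.0001
```

Run:
```python
from h import *
for i in range(3): st(); robot.read_camera("top")
```

```text
t 3.98 tcp [ 0.5119 -0.2616  0.065 ] F [-3.69 -1.44  0.17] clamp [-138.    59.7] Fclamp -1.49 3.67
t 4.03 tcp [ 0.5118 -0.2616  0.0649] F [-3.93 -1.94  0.7 ] clamp [-138.    59.7] Fclamp -1.99 3.91
t 4.08 tcp [ 0.5119 -0.2616  0.065 ] F [-3.43 -1.06 -0.16] clamp [-137.9   59.7] Fclamp -1.1 3.41
```

>>> jog_arm([
  [1, 0, 0.002, 0, 0, 0, 0],
  [1, 0, 0.003, 0, 0, 0, 0],
  [1, 0, 0.003, 0, 0, 0, 0],
])

```text
t: 4.5
tool_pos: [0.5149, -0.262, 0.0649]
orientation: [2.389, 2.035, 0.002]
force: [-3.4, -1.1, 1.2]
opening: 0.0007
```

Run:
```python
from h import *
for i in range(3): st(); robot.read_camera("top")
```

```text
t 4.5 tcp [ 0.5149 -0.262   0.0649] F [-3.38 -1.09  1.17] clamp [-138.3   56.6] Fclamp -1.14 3.36
t 4.55 tcp [ 0.5149 -0.262   0.0649] F [-2.45 -2.26 -0.41] clamp [-138.3   56.7] Fclamp -2.29 2.42
t 4.6 tcp [ 0.5149 -0.262   0.065 ] F [-2.81 -1.44 -0.05] clamp [-138.3   56.7] Fclamp -1.48 2.79
```

>>> jog_arm([
  [1, 0, 0.002, 0, 0, 0, 0],
  [1, 0, 0.003, 0, 0, 0, 0],
  [1, 0, 0.003, 0, 0, 0, 0],
])

```text
t: 5.03
tool_pos: [0.5176, -0.2626, 0.0649]
orientation: [2.39, 2.035, 0.001]
force: [-5.2, -1.6, 1.0]
opening: 0.0003
```

Run:
```python
from h import *
for i in range(3): st(); robot.read_camera("top")
```

```text
t 5.03 tcp [ 0.5176 -0.2626  0.0649] F [-5.15 -1.64  0.99] clamp [-138.9   53.9] Fclamp -1.71 5.13
t 5.08 tcp [ 0.5176 -0.2626  0.0649] F [-4.91 -2.81  1.24] clamp [-138.9   53.9] Fclamp -2.88 4.87
t 5.12 tcp [ 0.5176 -0.2626  0.0649] F [-4.78 -2.11  0.98] clamp [-138.9   53.9] Fclamp -2.17 4.75
```

>>> jog_arm([
  [1, 0, 0.001, 0, 0, 0, 0],
  [1, 0, 0.002, 0, 0, 0, 0],
  [1, 0, 0.002, 0, 0, 0, 0],
])

```text
t: 5.55
tool_pos: [0.5192, -0.2631, 0.0648]
orientation: [2.39, 2.035, 0.0]
force: [-7.2, -1.9, 1.7]
opening: 0.0005
```

Run:
```python
from h import *
for i in range(3):
    st(); c=robot.read_camera("top")
cv2.imwrite("pics/top3.png",c["image"][:,:,::-1]); c=robot.read_camera("side"); cv2.imwrite("pics/side3.png",c["image"][:,:,::-1])
t=cv2.imread("pics/top3.png"); s=cv2.imread("pics/side3.png")
cv2.imwrite("pics/c3.png",np.vstack([cv2.resize(cv2.convertScaleAbs(t[160:235,365:465],alpha=1.5),(400,300)),cv2.resize(s[145:220,320:420],(400,300))])[:600])
```

```text
t 5.55 tcp [ 0.5192 -0.2631  0.0648] F [-7.23 -1.91  1.69] clamp [-139.3   52.4] Fclamp -2.02 7.2
t 5.6 tcp [ 0.5191 -0.263   0.0648] F [-6.03 -2.08  0.79] clamp [-139.3   52.4] Fclamp -2.16 6.0
t 5.65 tcp [ 0.5191 -0.263   0.0648] F [-7.44 -1.92  1.42] clamp [-139.3   52.4] Fclamp -2.03 7.42
```

View pics/c3.png

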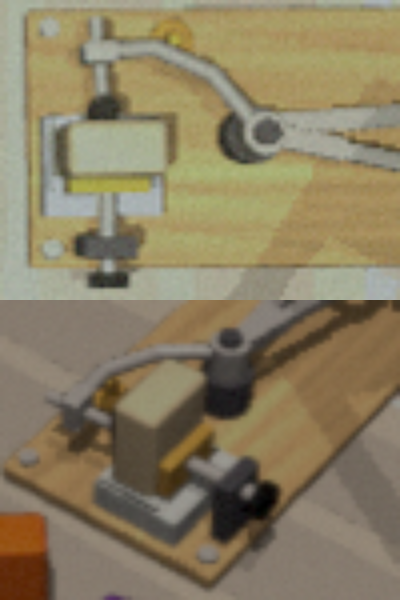

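The force began to rise at clamp y ≈ 56, about 0.06 rad, so the nose is now on the soap. At tooth 3 (0.125, caught at 0.145) that predicts about 8 N held and 11 N peak. I'll keep feeling in small steps.

>>> jog_arm([
  [1, 0, 0.001, 0, 0, 0, 0],
  [1, 0, 0.002, 0, 0, 0, 0],
  [1, 0, 0.002, 0, 0, 0, 0],
])

```text
t: 6.12
tool_pos: [0.5206, -0.2635, 0.0646]
orientation: [2.391, 2.036, -0.001]
force: [-7.7, -1.7, 1.2]
opening: 0.0005
```

Run:
```python
from h import *
for i in range(3): st(); robot.read_camera("top")
```

```text
t 6.12 tcp [ 0.5206 -0.2635  0.0646] F [-7.71 -1.66  1.25] clamp [-139.7   51. ] Fclamp -1.77 7.69
t 6.17 tcp [ 0.5205 -0.2635  0.0646] F [-6.05 -1.7   0.48] clamp [-139.7   51. ] Fclamp -1.78 6.03
t 6.22 tcp [ 0.5205 -0.2634  0.0646] F [-5.97 -1.75  0.85] clamp [-139.7   51. ] Fclamp -1.83 5.95
```

>>> jog_arm([
  [1, 0, 0.001, 0, 0, 0, 0],
  [1, 0, 0.002, 0, 0, 0, 0],
  [1, 0, 0.002, 0, 0, 0, 0],
])

```text
t: 6.65
tool_pos: [0.5218, -0.2638, 0.0644]
orientation: [-2.392, -2.036, 0.003]
force: [-7.0, -1.5, 1.4]
opening: 0.0003
```

Run:
```python
from h import *
for i in range(3): st(); robot.read_camera("top")
```

```text
t 6.65 tcp [ 0.5218 -0.2638  0.0644] F [-6.98 -1.5   1.4 ] clamp [-140.    49.7] Fclamp -1.6 6.95
t 6.7 tcp [ 0.5218 -0.2638  0.0644] F [-7.16 -1.5   2.09] clamp [-140.    49.8] Fclamp -1.6 7.14
t 6.75 tcp [ 0.5218 -0.2638  0.0644] F [-7.8  -1.72  1.85] clamp [-140.    49.8] Fclamp -1.83 7.78
```

>>> jog_arm([
  [1, 0, 0.001, 0, 0, 0, 0],
  [1, 0, 0.0025, 0, 0, 0, 0],
  [1, 0, 0.0025, 0, 0, 0, 0],
])

```text
t: 7.18
tool_pos: [0.5234, -0.2642, 0.064]
orientation: [-2.391, -2.035, 0.005]
force: [-8.9, -2.3, 2.9]
opening: 0.0007
```

Run:
```python
from h import *
for i in range(3): st(); robot.read_camera("top")
```

```text
t 7.17 tcp [ 0.5234 -0.2642  0.064 ] F [-8.86 -2.29  2.85] clamp [-140.4   48.2] Fclamp -2.41 8.82
t 7.22 tcp [ 0.5233 -0.2643  0.0641] F [-7.73 -2.72  2.09] clamp [-140.4   48.2] Fclamp -2.83 7.69
t 7.28 tcp [ 0.5233 -0.2643  0.0641] F [-7.48 -1.07  2.04] clamp [-140.5   48.2] Fclamp -1.18 7.47
```

>>> jog_arm([
  [1, 0, 0.001, 0, 0, 0, 0],
  [1, 0, 0.002, 0, 0, 0, 0],
  [1, 0, 0.002, 0, 0, 0, 0],
])

```text
t: 7.7
tool_pos: [0.5242, -0.2645, 0.0636]
orientation: [-2.39, -2.033, 0.008]
force: [-8.9, -1.2, 2.8]
opening: 0.0006
```

Run:
```python
from h import *
for i in range(3): st(); robot.read_camera("top")
```

```text
t 7.7 tcp [ 0.5242 -0.2645  0.0636] F [-8.89 -1.18  2.78] clamp [-140.7   47.4] Fclamp -1.3 8.88
t 7.75 tcp [ 0.5241 -0.2645  0.0636] F [-8.46 -1.61  2.09] clamp [-140.7   47.4] Fclamp -1.73 8.43
t 7.8 tcp [ 0.5241 -0.2645  0.0636] F [-9.51 -1.63  2.35] clamp [-140.7   47.4] Fclamp -1.76 9.49
```

>>> jog_arm([
  [1, 0, 0.0015, -0.001, 0, 0, 0],
  [1, 0, 0.003, -0.0015, 0, 0, 0],
  [1, 0, 0.003, -0.0015, 0, 0, 0],
])

```text
t: 8.22
tool_pos: [0.5256, -0.2648, 0.0644]
orientation: [-2.388, -2.031, 0.011]
force: [-10.9, -0.9, 0.8]
opening: 0.0005
```

Run:
```python
from h import *
for i in range(3): st(); robot.read_camera("top")
```

```text
t 8.22 tcp [ 0.5256 -0.2648  0.0644] F [-10.93  -0.89   0.84] clamp [-140.9   46. ] Fclamp -1.04 10.92
t 8.28 tcp [ 0.5255 -0.2648  0.0644] F [-9.99 -1.36  2.18] clamp [-140.9   46. ] Fclamp -1.5 9.97
t 8.32 tcp [ 0.5255 -0.2648  0.0644] F [-9.83 -2.06  0.67] clamp [-141.   46.] Fclamp -2.2 9.8
```

>>> jog_arm([
  [1, 0, 0.001, 0, 0, 0, 0],
  [1, 0, 0.002, 0, 0, 0, 0],
  [1, 0, 0.002, 0, 0, 0, 0],
])

```text
t: 8.75
tool_pos: [0.526, -0.2649, 0.0637]
orientation: [-2.386, -2.029, 0.014]
force: [-10.0, -1.4, 3.2]
opening: 0.0006
```

Run:
```python
from h import *
for i in range(4): st(); robot.read_camera("top")
```

```text
t 8.75 tcp [ 0.526  -0.2649  0.0637] F [-10.01  -1.41   3.16] clamp [-141.1   45.5] Fclamp -1.55 9.99
t 8.8 tcp [ 0.526  -0.265   0.0638] F [-9.94 -2.29  2.32] clamp [-141.1   45.5] Fclamp -2.43 9.91
t 8.85 tcp [ 0.526  -0.2649  0.0638] F [-9.63 -0.9   3.03] clamp [-141.1   45.5] Fclamp -1.04 9.62
t 8.9 tcp [ 0.526  -0.2649  0.0638] F [-10.5   -1.85   2.36] clamp [-141.1   45.5] Fclamp -2.0 10.47
```

>>> jog_arm([
  [1, 0, 0.0015, -0.0005, 0, 0, 0],
  [1, 0, 0.0025, -0.001, 0, 0, 0],
  [1, 0, 0.0025, -0.001, 0, 0, 0],
])

```text
t: 9.32
tool_pos: [0.5268, -0.2651, 0.0641]
orientation: [-2.383, -2.027, 0.017]
force: [-10.6, -1.4, 1.2]
opening: 0.0007
```

Run:
```python
from h import *
for i in range(4): st(); robot.read_camera("top")
```

```text
t 9.32 tcp [ 0.5268 -0.2651  0.0641] F [-10.65  -1.39   1.16] clamp [-141.2   44.7] Fclamp -1.54 10.63
t 9.38 tcp [ 0.5268 -0.2651  0.064 ] F [-10.74  -1.47   1.64] clamp [-141.3   44.7] Fclamp -1.62 10.72
t 9.43 tcp [ 0.5268 -0.2651  0.064 ] F [-10.01  -1.61   2.17] clamp [-141.2   44.8] Fclamp -1.75 9.99
t 9.47 tcp [ 0.5268 -0.2651  0.064 ] F [-10.3   -0.99   2.51] clamp [-141.2   44.7] Fclamp -1.13 10.29
```

>>> jog_arm([
  [1, 0, 0.0015, -0.0005, 0, 0, 0],
  [1, 0, 0.0025, -0.001, 0, 0, 0],
  [1, 0, 0.0025, -0.001, 0, 0, 0],
])

```text
t: 9.9
tool_pos: [0.5274, -0.2652, 0.0642]
orientation: [-2.381, -2.024, 0.021]
force: [-10.9, -0.5, 1.6]
opening: 0.0007
```

Run:
```python
from h import *
for i in range(4): st(); robot.read_camera("top")
```

```text
t 9.9 tcp [ 0.5274 -0.2652  0.0642] F [-10.93  -0.51   1.6 ] clamp [-141.3   44.1] Fclamp -0.66 10.93
t 9.95 tcp [ 0.5274 -0.2652  0.0642] F [-11.45  -0.16   2.42] clamp [-141.4   44.1] Fclamp -0.32 11.45
t 10.0 tcp [ 0.5274 -0.2652  0.0642] F [-11.45  -1.03   3.12] clamp [-141.3   44.1] Fclamp -1.19 11.44
t 10.05 tcp [ 0.5274 -0.2652  0.0641] F [-11.07  -1.45   2.9 ] clamp [-141.3   44.1] Fclamp -1.61 11.05
```

>>> jog_arm([
  [1, 0, -0.001, -0.0005, 0, 0, 0],
  [1, 0, -0.002, -0.0005, 0, 0, 0],
  [1, 0, -0.003, -0.0005, 0, 0, 0],
])

```text
t: 10.48
tool_pos: [0.5233, -0.2643, 0.0642]
orientation: [-2.379, -2.023, 0.023]
force: [-6.9, -0.6, 2.4]
opening: 0.0006
```

Run:
```python
from h import *
for i in range(2): st(); robot.read_camera("top")
```

```text
t 10.47 tcp [ 0.5233 -0.2643  0.0642] F [-6.88 -0.63  2.37] clamp [-140.5   48.2] Fclamp -0.72 6.87
t 10.53 tcp [ 0.5233 -0.2643  0.0642] F [-7.71  0.21  2.51] clamp [-140.5   48.2] Fclamp 0.1 7.71
```

>>> jog_arm([
  [1, 0, -0.001, -0.0005, 0, 0, 0],
  [1, 0, -0.002, -0.0005, 0, 0, 0],
])

```text
t: 10.82
tool_pos: [0.5217, -0.2639, 0.0649]
orientation: [-2.379, -2.023, 0.022]
force: [-3.1, -1.3, 0.2]
opening: 0.0006
```

Run:
```python
from h import *
for i in range(2): st(); robot.read_camera("top")
```

```text
t 10.82 tcp [ 0.5217 -0.2639  0.0649] F [-3.1  -1.33  0.25] clamp [-140.1   49.9] Fclamp -1.38 3.08
t 10.88 tcp [ 0.5217 -0.2639  0.065 ] F [-2.57 -0.48  0.55] clamp [-140.1   49.8] Fclamp -0.51 2.57
```

>>> jog_arm([
  [1, 0, -0.003, -0.0005, 0, 0, 0],
  [1, 0, -0.012, -0.0005, 0, 0, 0],
  [1, 0, -0.022, -0.0005, 0, 0, 0],
  [1, 0, -0.022, -0.001, 0, 0, 0],
])

```text
t: 11.42
tool_pos: [0.4992, -0.2601, 0.0664]
orientation: [-2.38, -2.022, 0.022]
force: [0.2, -0.4, 0.2]
opening: 0.0005
```

Run:
```python
from h import *
for n in("side","top"):
    st(); c=robot.read_camera(n); cv2.imwrite(f"pics/{n}4.png",c["image"][:,:,::-1])
t=cv2.imread("pics/top4.png"); s=cv2.imread("pics/side4.png")
cv2.imwrite("pics/c4.png",np.vstack([cv2.resize(cv2.convertScaleAbs(t[150:230,365:525],alpha=1.5),(640,320)),cv2.resize(s[110:215,310:520],(560,280))[:280].copy() if 0 else cv2.resize(s[110:200,310:490],(640,280))])[:600])
```

```text
t 11.43 tcp [ 0.4992 -0.2601  0.0664] F [ 0.21 -0.39  0.21] clamp [-136.6   72.4] Fclamp -0.39 -0.22
t 11.47 tcp [ 0.4997 -0.2603  0.0667] F [ 0.42 -0.67  0.56] clamp [-136.9   71.8] Fclamp -0.66 -0.43
```

View pics/c4.png

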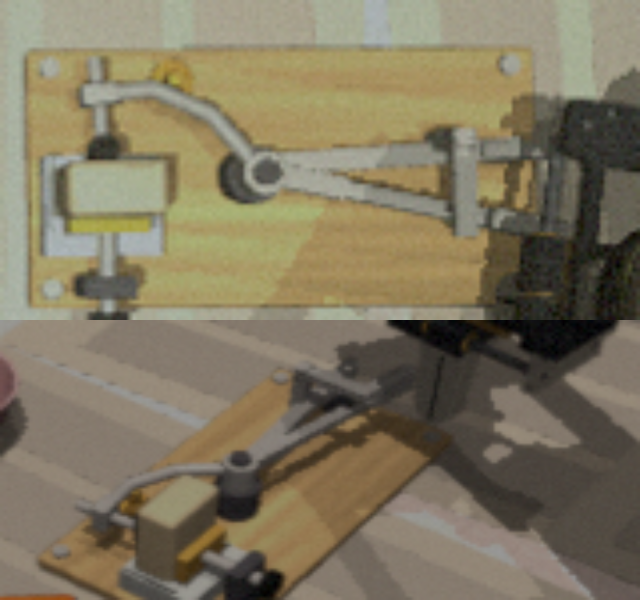

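Run:
```python
from h import *
t=cv2.imread("pics/top4.png"); t=cv2.convertScaleAbs(t,alpha=1.5)
im=cv2.resize(t[170:230,450:530],(800,600),interpolation=cv2.INTER_CUBIC)
for th,col in((0.085,(0,0,255)),(0.125,(0,255,0)),(0.17,(255,0,0)),(0,(255,255,0))):
    a=np.arcsin(.042/.145)-th; q=[]
    for r,w in((.123,.006),(.167,.006),(.167,-.006),(.123,-.006)):
        c=np.array([-r*np.cos(a),r*np.sin(a)])+w*np.array([np.sin(a),np.cos(a)]); q.append([*W(*c),.068])
    p=proj("top",np.array(q)); p=(p+.5-[450,170])*10-.5
    cv2.polylines(im,[p.astype(int)],True,col,1)
cv2.imwrite("pics/c5.png",im)
```

```text
(no output)
```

View pics/c5.png

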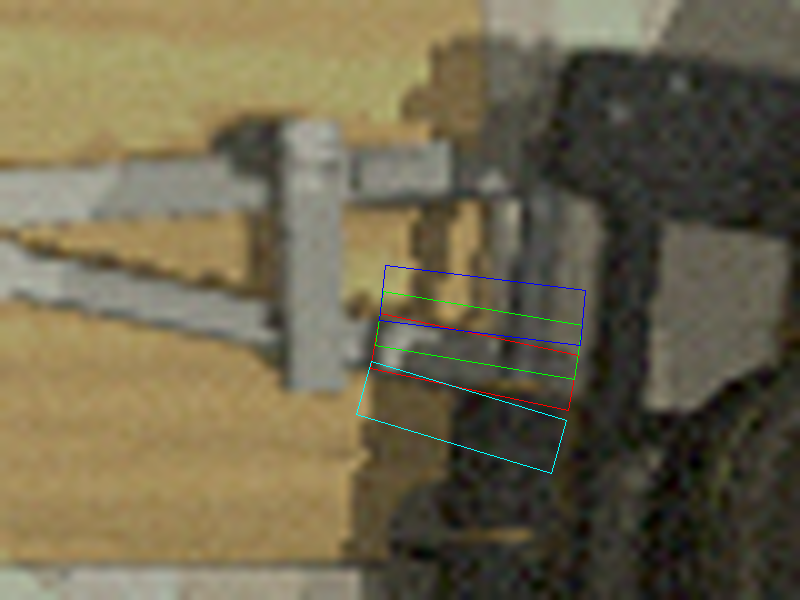

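Run:
```python
import cv2,numpy as np
o=[]
for n in("top0","top4"):
    t=cv2.convertScaleAbs(cv2.imread(f"pics/{n}.png"),alpha=1.7)
    o.append(cv2.resize(t[180:222,440:520],(560,294),interpolation=cv2.INTER_CUBIC))
cv2.imwrite("pics/c6.png",np.vstack(o))
```

```text
(no output)
```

View pics/c6.png

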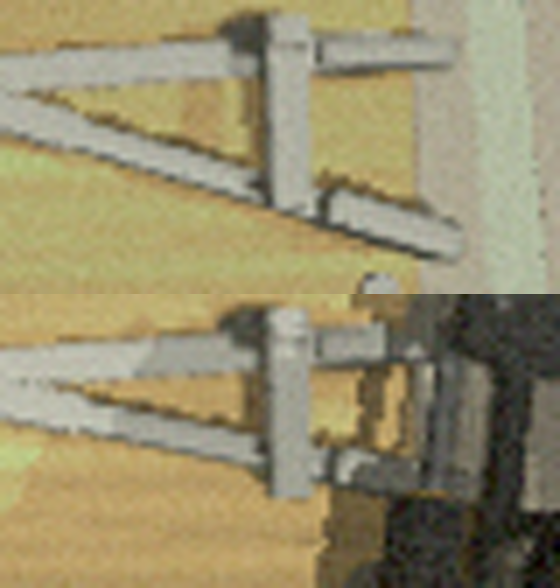

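Run:
```python
from h import *
def edge(n,cols):
    im=cv2.imread(f"pics/{n}.png").astype(float)
    im=cv2.GaussianBlur(im,(0,0),.6)
    sat=(im[:,:,2]-im[:,:,0])/(im.sum(2)+1)   # wood: high
    out=[]
    for c in cols:
        col=sat[:,c]; 
        seg=col[188:216]; lo=seg
        # find shank: min of sat below fixed handle; start from bottom going up find crossing 
        hi=np.median(col[212:222]) if n!="x" else 0
        out.append(seg)
    return np.array(out)
for n in("top0","top3","top4"):
    E=edge(n,[448,456,464,472])
    for r in E: print(n,(r*100).round(0).astype(int))
```

```text
top0 [ 2  3  3  3  6 13 15  6  3  3  3  3  4 11 16 14 13 15 16 15 14 14 14 15
 14 13 14 15]
top0 [ 3  3  2  3  9 14 15 15 17 16  8  3  3  2  3 12 16 15 15 16 15 15 14 14
 15 16 15 16]
top0 [ 2  3  3  7 12 15 16 15 15 15 15 16 11  3  2  3  2  7 16 17 15 15 14 13
 15 16 16 15]
top0 [ 3  2  4 11 15 15 15 15 15 15 15 16 16 15 15  6  3  2  2  5 15 18 16 15
 15 16 16 15]
top3 [ 3  3  3  3  5  8  4  3  3  2  2  5 14 18 16 16 17 18 19 18 18 18 18 18
 18 18 18 18]
top3 [ 2  3  3  4 12 18 18 18  8  4  3  3  5 13 18 17 17 18 19 18 18 18 18 18
 18 18 19 18]
top3 [ 3  3  4  8 16 18 19 19 18 15  5  3  3  3  6 15 18 18 19 18 18 18 18 18
 18 18 19 17]
top3 [ 3  2  4 12 18 19 18 18 18 18 18 13  4  2  3  3 10 17 18 19 19 18 19 19
 18 19 19 18]
top4 [ 3  3  3  3  5  8  4  3  2  2  3  7 17 18 16 16 17 17 18 19 18 18 18 18
 18 18 19 19]
top4 [ 3  3  3  3 11 18 19 16  4  2  2  3  7 17 18 17 18 19 19 18 18 18 18 18
 19 19 18 17]
top4 [ 2  2  3  8 15 18 19 19 18 11  4  2  3  4 12 17 18 17 18 18 18 19 18 18
 18 18 19 19]
top4 [ 4  3  4 12 18 18 18 18 18 18 17  6  3  3  3  5 16 18 18 18 19 19 19 19
 18 19 18 18]
```

```bash
cat > ang.py <<'E'
from h import *
def shank(n,z=.06):
    im=cv2.imread(f"pics/{n}.png").astype(float)
    sat=(im[:,:,2]-im[:,:,0])/(im.sum(2)+1)
    pts=[]
    for c in range(452,476):
        s=sat[:,c-1:c+2].mean(1); hi=np.median(s[210:218]); h=(hi+.03)/2
        # go up from 212 to find lower edge then upper edge
        r=212
        while s[r]>h: r-=1
        lo=r+(h-s[r])/(s[r+1]-s[r])
        while s[r]<h and r>185: r-=1
        up=r+(s[r]-h)/(s[r]-s[r+1])
        if 2.5<lo-up<8: pts.append((c,(lo+up)/2))
    w=np.array([at("top",p,z)[:2] for p in pts]); c=np.array([C(x) for x in w])
    k,b=np.polyfit(c[:,0],c[:,1],1); res=np.std(c[:,1]-k*c[:,0]-b)
    m=-.09; return np.arctan(-k),k*m+b,len(pts),res
E
python3 - <<'E'
from ang import *
a0=None
for n in("top0","top1","top2","top3","top4"):
    try:
        a,y,N,r=shank(n); a0=a0 or (a,y); print(n,"ang",round(a,4),"y@-90mm",round(y*1000,2),"N",N,"res",round(r*1e3,2),"dth slope",round(a0[0]-a,4),"dth y",round((np.arctan(a0[1]/.09)-np.arctan(y/.09)),4))
    except Exception as e: print(n,e)
E
```

```text
top0 ang 0.2894 y@-90mm 28.3 N 24 res 0.18 dth slope 0.0 dth y 0.0
top1 ang 0.2875 y@-90mm 28.28 N 24 res 0.18 dth slope 0.0018 dth y 0.0002
top2 ang 0.2885 y@-90mm 28.28 N 24 res 0.2 dth slope 0.0009 dth y 0.0002
top3 ang 0.2106 y@-90mm 20.97 N 24 res 0.17 dth slope 0.0787 dth y 0.0757
top4 ang 0.2033 y@-90mm 19.84 N 24 res 0.18 dth slope 0.086 dth y 0.0876
```

The shank angle in the images puts the handle at 0.087 rad, so it caught on tooth 2 and not tooth 3. The force bumps fit the tooth angles, with TCP zero at y ≈ 63.3. Next I'll measure how far the soap moved before meeting the plate, which gives the force now held.

Run:
```python
from h import *
ims={n:cv2.cvtColor(cv2.imread(f"pics/{n}.png"),cv2.COLOR_BGR2GRAY).astype(np.float32) for n in("top0","top1","top3","top4")}
ref=ims["top0"]
for n,im in ims.items():
    o=[]
    for name,(x0,y0,x1,y1) in {"soap":(384,190,405,200),"soap2":(381,186,409,202),"plate":(383,203,402,210),"bolt":(500-12,160,500,172),"bolt2":(372,160,384,172)}.items():
        a=ref[y0:y1,x0:x1]; pad=5
        b=im[y0-pad:y1+pad,x0-pad:x1+pad]
        m=cv2.matchTemplate(b,a,cv2.TM_CCOEFF_NORMED); _,v,_,(mx,my)=cv2.minMaxLoc(m)
        def sub(l,c,r): return .5*(l-r)/(l-2*c+r)
        dy=my-pad+(sub(m[my-1,mx],m[my,mx],m[my+1,mx]) if 0<my<2*pad else 0)
        dx=mx-pad+(sub(m[my,mx-1],m[my,mx],m[my,mx+1]) if 0<mx<2*pad else 0)
        o.append((name,round(dx,2),round(dy,2),round(float(v),2)))
    print(n,o)
# vertical profile of soap & plate
for n in("top0","top4"):
    print(n,ims[n][180:214,387:401].mean(1).round(0).astype(int))
    im=cv2.imread(f"pics/{n}.png").astype(float); print((im[180:214,387:401,2]-im[180:214,387:401,0]).mean(1).round(0).astype(int))
```

```text
top0 [('soap', np.float32(0.01), np.float32(-0.23), 1.0), ('soap2', np.float32(-0.04), np.float32(-0.09), 1.0), ('plate', np.float32(0.06), np.float32(0.18), 1.0), ('bolt', np.float32(0.01), np.float32(-0.01), 1.0), ('bolt2', np.float32(0.06), np.float32(-0.02), 1.0)]
top1 [('soap', np.float32(-0.73), np.float32(-1.32), 0.65), ('soap2', np.float32(-0.04), np.float32(-0.11), 0.99), ('plate', np.float32(0.09), np.float32(0.17), 0.97), ('bolt', np.float32(-0.05), np.float32(-0.02), 0.92), ('bolt2', np.float32(0.12), np.float32(-0.02), 0.9)]
top3 [('soap', np.float32(-0.94), np.float32(-0.32), 0.67), ('soap2', np.float32(-0.15), np.float32(0.87), 0.98), ('plate', np.float32(0.13), np.float32(0.5), 0.84), ('bolt', np.float32(-0.07), np.float32(-0.15), 0.42), ('bolt2', np.float32(0.06), np.float32(-0.02), 0.91)]
top4 [('soap', np.float32(-0.91), np.float32(-0.32), 0.64), ('soap2', np.float32(-0.17), np.float32(0.88), 0.97), ('plate', np.float32(0.15), np.float32(0.48), 0.85), ('bolt', np.float32(-0.01), np.float32(-0.03), 0.93), ('bolt2', np.float32(0.05), np.float32(-0.05), 0.89)]
top0 [ 87  80  68  59  57  54  55  50  42  82 101 106 106 107 107 106 107 107
 108 107 107 106  85  63  83  96  98  97 100 101 102 103 102  98]
[32 30 28 24 21 17 20 18 13 27 25 14 12 12 12 10  9 10 10 10  8 18 24  8
 37 58 60 63  7 -2 -1 -1 -2  3]
top4 [ 92  89  93  86  70  61  58  58  55  46  91 108 113 114 115 114 114 114
 115 114 114 115 114  84  83 102 104 103 106 108 110 110 109 106]
[33 33 33 31 27 23 21 21 15  7 27 26 16 12 13 12 11 11 11 10 10  9 21 21
 43 61 64 66  8 -3 -2 -1 -2  2]
```

The soap moved 2.0 mm and then seated, so contact was at 3.5 mm of nose travel (0.041 rad). That means about 5.8 N is held now on tooth 2, which is thin. Tooth 3 should give about 10.7 N held and 13.4 N peak, comfortably inside the limits. I'll straighten the tool and push on to 0.147 rad, checking the angle in the images as I go.

Run:
```python
from h import *
w=W(-.1405,.052); go([*w,.066],np.radians(82)); st()
```

```text
t 11.53 shift [-0.0006  0.0198  0.0003] turn [-0.0223 -0.0014 -0.0222] force [-0.11 -0.69  0.18] tcp [ 0.5001 -0.2605  0.0667] open 0.0006
t 11.53 tcp [ 0.5001 -0.2605  0.0667] F [-0.11 -0.69  0.18] clamp [-137.    71.5] Fclamp -0.69 0.1
```

>>> jog_arm([
  [1, 0, 0.008, 0, -0.022, 0, -0.022],
  [1, 0, 0.016, 0, -0.022, 0, -0.022],
  [1, 0, 0.019, 0, -0.022, 0, -0.022],
  [1, 0, 0.019, 0, -0.022, 0, -0.022],
])

```text
t: 12.02
tool_pos: [0.5192, -0.2635, 0.0662]
orientation: [-2.37, -2.06, -0.001]
force: [0.2, -1.1, 0.2]
opening: 0.0005
```

Run:
```python
from h import *
st(); st(); w=W(-.1410,.045); go([*w,.066],np.radians(82))
```

```text
t 12.03 tcp [ 0.5192 -0.2635  0.0662] F [ 0.25 -1.11  0.22] clamp [-139.7   52.4] Fclamp -1.11 -0.27
t 12.03 tcp [ 0.5192 -0.2635  0.0662] F [ 0.25 -1.11  0.22] clamp [-139.7   52.4] Fclamp -1.11 -0.27
t 12.03 shift [-0.0003  0.0075  0.0002] turn [-0.0004 -0.0014  0.    ] force [ 0.25 -1.11  0.22] tcp [ 0.5192 -0.2635  0.0662] open 0.0005
```

>>> jog_arm([
  [1, 0, 0.002, 0, 0, 0, 0],
  [1, 0, 0.004, 0, 0, 0, 0],
  [1, 0, 0.006, 0, 0, 0, 0],
  [1, 0, 0.008, 0, 0, 0, 0],
  [1, 0, 0.008, 0, 0, 0, 0],
])

```text
t: 12.65
tool_pos: [0.5249, -0.2646, 0.0652]
orientation: [-2.368, -2.057, 0.003]
force: [-10.2, -1.7, 2.0]
opening: -0.0001
```

```bash
cat > look.py <<'E'
from ang import *
import sys
def th(tag):
    c=robot.read_camera("top"); cv2.imwrite(f"pics/{tag}.png",c["image"][:,:,::-1])
    a,y,N,r=shank(tag); print("theta slope",round(.2885-a,4),"theta y",round(np.arctan(28.28/90)-np.arctan(y/.09),4),N,round(r*1e3,2))
E
python3 - <<'E'
from look import *
st(); th("k1"); st(); th("k2"); st(); go([*W(-.1410,.043),.066],np.radians(82))
E
```

```text
t 12.65 tcp [ 0.5249 -0.2646  0.0652] F [-10.24  -1.66   2.04] clamp [-140.8   46.6] Fclamp -1.8 10.22
theta slope 0.1127 theta y 0.1133 24 0.17
t 12.7 tcp [ 0.5249 -0.2646  0.0652] F [-9.1  -1.05  1.25] clamp [-140.8   46.6] Fclamp -1.17 9.08
theta slope 0.1165 theta y 0.1141 24 0.19
t 12.75 tcp [ 0.5249 -0.2646  0.0652] F [-9.31 -1.51  1.45] clamp [-140.8   46.6] Fclamp -1.64 9.29
t 12.75 shift [ 0.0002  0.0036 -0.0008] turn [-0.0051 -0.0016 -0.0004] force [-9.31 -1.51  1.45] tcp [ 0.5249 -0.2646  0.0652] open 0.0003
```

>>> jog_arm([
  [1, 0, 0.004, -0.001, -0.005, 0, 0],
  [1, 0, 0.005, -0.001, -0.005, 0, 0],
  [1, 0, 0.005, -0.001, -0.005, 0, 0],
])

```text
t: 13.12
tool_pos: [0.5273, -0.2652, 0.065]
orientation: [-2.368, -2.056, 0.003]
force: [-12.1, -1.2, 1.9]
opening: 0.0004
```

Run:
```python
from look import *
st(); th("k3"); st(); th("k4"); st(); go([*W(-.1410,.042),.066],np.radians(82))
```

```text
t 13.12 tcp [ 0.5273 -0.2652  0.065 ] F [-12.14  -1.24   1.94] clamp [-141.3   44.3] Fclamp -1.41 12.12
theta slope 0.126 theta y 0.1285 24 0.21
t 13.18 tcp [ 0.5272 -0.2651  0.065 ] F [-10.01  -0.59   1.92] clamp [-141.3   44.3] Fclamp -0.73 10.0
theta slope 0.1284 theta y 0.1286 24 0.21
t 13.22 tcp [ 0.5272 -0.2652  0.065 ] F [-9.95  0.99  1.5 ] clamp [-141.3   44.3] Fclamp 0.85 9.96
t 13.22 shift [ 0.0006  0.0022 -0.001 ] turn [-0.0056 -0.0021 -0.0008] force [-9.95  0.99  1.5 ] tcp [ 0.5272 -0.2652  0.065 ] open 0.0005
```

>>> jog_arm([
  [1, 0, 0.003, -0.001, -0.006, 0, 0],
  [1, 0, 0.0045, -0.001, -0.006, 0, 0],
  [1, 0, 0.0045, -0.001, -0.006, 0, 0],
])

```text
t: 13.6
tool_pos: [0.5288, -0.2656, 0.0646]
orientation: [-2.368, -2.055, 0.003]
force: [-12.0, -0.4, 3.1]
opening: 0.0006
```

Run:
```python
from look import *
st(); th("k5"); st(); th("k6"); st(); go([*W(-.1410,.0415),.066],np.radians(82))
```

```text
t 13.6 tcp [ 0.5288 -0.2656  0.0646] F [-11.95  -0.44   3.12] clamp [-141.7   42.7] Fclamp -0.61 11.94
theta slope 0.1369 theta y 0.1388 23 0.15
t 13.65 tcp [ 0.5288 -0.2655  0.0646] F [-12.11  -0.03   3.11] clamp [-141.6   42.7] Fclamp -0.2 12.11
theta slope 0.1366 theta y 0.138 23 0.2
t 13.7 tcp [ 0.5288 -0.2655  0.0646] F [-12.41  -0.56   2.98] clamp [-141.6   42.7] Fclamp -0.74 12.4
t 13.7 shift [ 0.0008  0.0011 -0.0014] turn [-0.0059 -0.0027 -0.0013] force [-12.41  -0.56   2.98] tcp [ 0.5288 -0.2655  0.0646] open -0.0
```

>>> jog_arm([
  [1, 0, 0.003, -0.001, -0.006, 0, 0],
  [1, 0, 0.0042, -0.0015, -0.006, 0, 0],
  [1, 0, 0.0042, -0.0015, -0.006, 0, 0],
])

```text
t: 14.08
tool_pos: [0.5299, -0.2658, 0.0647]
orientation: [-2.367, -2.054, 0.003]
force: [-12.8, -0.3, 3.1]
opening: 0.0005
```

Run:
```python
from look import *
st(); th("k7"); st(); th("k8"); st(); go([*W(-.1410,.0415),.066],np.radians(82))
```

```text
t 14.07 tcp [ 0.5299 -0.2658  0.0647] F [-12.78  -0.32   3.1 ] clamp [-141.8   41.7] Fclamp -0.5 12.77
theta slope 0.1471 theta y 0.1458 23 0.21
t 14.12 tcp [ 0.5298 -0.2658  0.0646] F [-11.37  -0.18   1.68] clamp [-141.9   41.7] Fclamp -0.34 11.36
theta slope 0.1428 theta y 0.1445 23 0.22
t 14.18 tcp [ 0.5298 -0.2658  0.0646] F [-12.89  -0.31   2.95] clamp [-141.9   41.7] Fclamp -0.49 12.89
t 14.18 shift [ 0.0009  0.0001 -0.0014] turn [-0.0067 -0.0035 -0.0018] force [-12.89  -0.31   2.95] tcp [ 0.5298 -0.2658  0.0646] open 0.0003
```

>>> jog_arm([
  [1, 0, 0.003, -0.001, -0.006, 0, 0],
  [1, 0, 0.0035, -0.0015, -0.006, 0, 0],
  [1, 0, 0.0035, -0.0015, -0.006, 0, 0],
])

```text
t: 14.55
tool_pos: [0.5301, -0.2658, 0.0646]
orientation: [-2.367, -2.053, 0.003]
force: [-13.4, -0.4, 1.8]
opening: -0.0
```

Run:
```python
from look import *
st(); th("k9"); st(); th("k10"); st()
```

```text
t 14.55 tcp [ 0.5301 -0.2658  0.0646] F [-13.45  -0.38   1.79] clamp [-141.9   41.4] Fclamp -0.57 13.44
theta slope 0.1458 theta y 0.1474 24 0.14
t 14.6 tcp [ 0.5301 -0.2658  0.0646] F [-12.79   0.35   2.73] clamp [-141.9   41.4] Fclamp 0.17 12.8
theta slope 0.144 theta y 0.1471 24 0.16
t 14.65 tcp [ 0.5301 -0.2658  0.0646] F [-11.78   1.21   2.41] clamp [-141.9   41.4] Fclamp 1.05 11.79
```

>>> jog_arm([
  [1, 0, -0.001, -0.0005, 0, 0, 0],
  [1, 0, -0.002, -0.0005, 0, 0, 0],
  [1, 0, -0.004, -0.0005, 0, 0, 0],
  [1, 0, -0.006, -0.0005, 0, 0, 0],
])

```text
t: 15.15
tool_pos: [0.5247, -0.2651, 0.0654]
orientation: [-2.368, -2.054, 0.002]
force: [0.1, -0.6, 0.4]
opening: 0.0006
```

Run:
```python
from look import *
st(); th("k11"); st(); th("k12")
```

```text
t 15.15 tcp [ 0.5247 -0.2651  0.0654] F [ 0.13 -0.64  0.45] clamp [-141.3   46.8] Fclamp -0.64 -0.14
theta slope 0.1182 theta y 0.1215 24 0.19
t 15.2 tcp [ 0.5245 -0.2651  0.0654] F [-0.57 -1.02 -0.34] clamp [-141.3   47. ] Fclamp -1.02 0.56
theta slope 0.1213 theta y 0.121 24 0.21
```

Caught on tooth 3: the handle holds at 0.121 rad with zero force on the tool, so about 10 N is on the soap. Letting go fully and going above the grip.

>>> jog_arm([
  [1, 0, -0.012, 0, 0, 0, 0],
  [1, 0, -0.012, 0, 0, 0, 0],
  [1, 0, -0.012, -0.03, 0, 0, 0],
  [1, 0, -0.012, -0.035, 0, 0, 0],
])

```text
t: 15.75
tool_pos: [0.5142, -0.2645, 0.1028]
orientation: [-2.371, -2.056, -0.0]
force: [-0.7, -0.4, 0.5]
opening: 0.0007
```

Run:
```python
from look import *
st(); th("k13"); c=robot.read_camera("side"); cv2.imwrite("pics/ks1.png",cv2.resize(c["image"][100:220,310:470,::-1],(800,600)))
a=.2940-.121; r=.148; print(C(W(-r*np.cos(a),r*np.sin(a)))); go([*W(-r*np.cos(a),r*np.sin(a)),.094],np.radians(90-.8-np.degrees(.12)))
```

```text
t 15.75 tcp [ 0.5142 -0.2645  0.1028] F [-0.69 -0.38  0.46] clamp [-140.8   57.3] Fclamp -0.39 0.69
theta slope 0.1218 theta y 0.1214 24 0.17
[-0.1458  0.0255]
t 15.85 shift [-0.0013  0.0331  0.007 ] turn [-0.0047 -0.0033 -0.0079] force [ 0.9   0.29 -0.38] tcp [ 0.5135 -0.264   0.1012] open 0.0001
```

View pics/ks1.png

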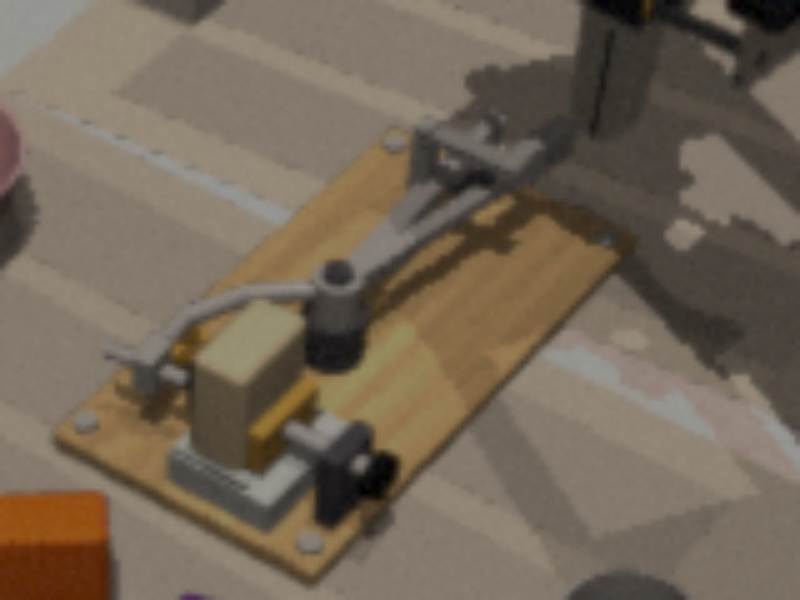

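>>> jog_arm([
  [1, -0.001, 0.017, 0, -0.005, -0.003, 0],
  [1, -0.001, 0.034, 0.005, -0.005, -0.003, 0],
  [1, -0.001, 0.034, 0.011, -0.005, -0.003, 0],
  [1, -0.001, 0.034, 0.014, -0.005, -0.003, 0],
])

```text
t: 16.35
tool_pos: [0.5457, -0.2691, 0.0853]
orientation: [-2.371, -2.057, 0.001]
force: [0.4, -0.4, -0.7]
opening: 0.0003
```

Run:
```python
from look import *
st(); th("k14"); c=robot.read_camera("side"); cv2.imwrite("pics/ks2.png",cv2.resize(c["image"][100:175,370:470,::-1],(800,600)))
st()
```

```text
t 16.35 tcp [ 0.5457 -0.2691  0.0853] F [ 0.38 -0.4  -0.7 ] clamp [-145.    25.8] Fclamp -0.39 -0.39
theta slope 0.124 theta y 0.1214 24 0.17
t 16.45 tcp [ 0.5458 -0.2693  0.0858] F [-0.49  0.33  0.1 ] clamp [-145.2   25.7] Fclamp 0.32 0.49
```

View pics/ks2.png

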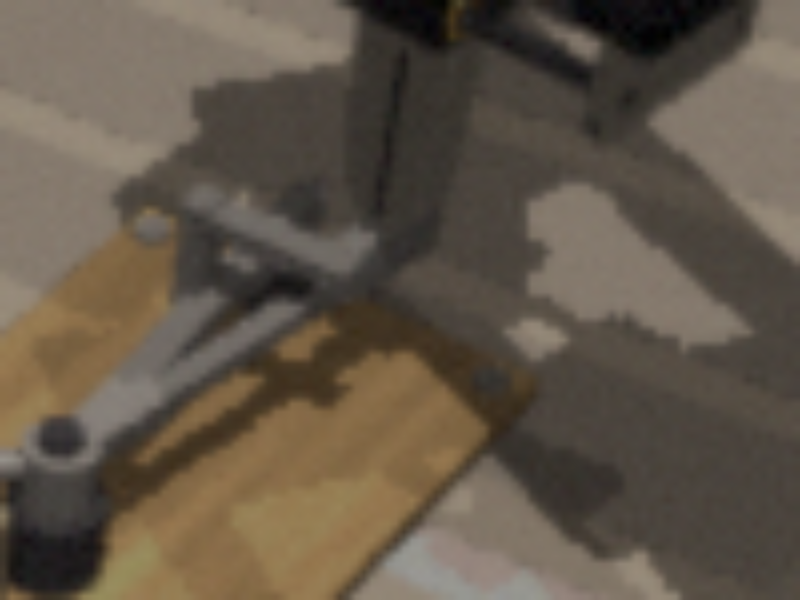

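>>> jog_arm([
  [1, 0, 0, 0.003, 0, 0, 0],
  [1, 0, 0, 0.006, 0, 0, 0],
  [1, 0, 0, 0.006, 0, 0, 0],
])

```text
t: 16.82
tool_pos: [0.5458, -0.2696, 0.0802]
orientation: [-2.372, -2.057, 0.001]
force: [-1.1, -0.1, 3.5]
opening: 0.0008
```

Run:
```python
from look import *
st(); th("k15"); st()
```

```text
t 16.82 tcp [ 0.5458 -0.2696  0.0802] F [-1.11 -0.13  3.48] clamp [-145.5   25.7] Fclamp -0.14 1.11
theta slope 0.1197 theta y 0.121 24 0.18
t 16.88 tcp [ 0.5458 -0.2696  0.0803] F [-1.38 -0.71  3.95] clamp [-145.5   25.7] Fclamp -0.73 1.37
```

>>> jog_arm([
  [1, 0, 0, 0.003, 0, 0, 0],
  [1, 0, 0, 0.006, 0, 0, 0],
  [1, 0, 0, 0.007, 0, 0, 0],
])

```text
t: 17.25
tool_pos: [0.5454, -0.2698, 0.0738]
orientation: [-2.372, -2.057, 0.002]
force: [-6.1, -0.6, 9.8]
opening: 0.0004
```

Run:
```python
from look import *
st(); th("k16"); st()
```

```text
t 17.25 tcp [ 0.5454 -0.2698  0.0738] F [-6.1  -0.57  9.79] clamp [-145.7   26.1] Fclamp -0.65 6.09
theta slope 0.0681 theta y 0.0714 24 0.2
t 17.3 tcp [ 0.5454 -0.2698  0.0738] F [-5.63 -0.15  9.75] clamp [-145.7   26.1] Fclamp -0.23 5.62
```

>>> jog_arm([
  [1, 0, -0.003, 0.0005, 0, 0, 0],
  [1, 0, -0.006, 0.0005, 0, 0, 0],
  [1, 0, -0.009, 0.0005, 0, 0, 0],
  [1, 0, -0.012, 0.0005, 0, 0, 0],
  [1, 0, -0.014, 0.0005, 0, 0, 0],
])

```text
t: 17.92
tool_pos: [0.5337, -0.2676, 0.075]
orientation: [2.372, 2.057, 0.003]
force: [4.9, 3.3, 7.9]
opening: 0.0006
```

Run:
```python
from look import *
st(); th("k17"); st()
```

```text
t 17.93 tcp [ 0.5337 -0.2676  0.075 ] F [4.87 3.34 7.91] clamp [-143.7   37.8] Fclamp 3.41 -4.82
theta slope -0.0136 theta y -0.0074 24 0.19
t 17.98 tcp [ 0.5338 -0.2677  0.0752] F [4.73 2.27 7.49] clamp [-143.8   37.7] Fclamp 2.34 -4.7
```

>>> jog_arm([
  [1, 0, 0.001, -0.001, 0, 0, 0],
  [1, 0, 0.001, -0.006, 0, 0, 0],
  [1, 0, 0.001, -0.02, 0, 0, 0],
  [1, 0, 0.001, -0.06, 0, 0, 0],
  [1, 0, 0.001, -0.08, 0, 0, 0],
])

```text
t: 18.6
tool_pos: [0.5355, -0.2684, 0.158]
orientation: [2.369, 2.055, 0.005]
force: [0.2, 0.3, 0.1]
opening: 0.0001
```

Run:
```python
from look import *
st(); th("k18"); c=robot.read_camera("side"); cv2.imwrite("pics/ks3.png",cv2.resize(c["image"][110:215,310:450,::-1],(800,600)))
t=cv2.imread("pics/k18.png"); cv2.imwrite("pics/kt3.png",cv2.resize(cv2.convertScaleAbs(t[175:235,368:428],alpha=1.5),(600,600),interpolation=cv2.INTER_CUBIC))
```

```text
t 18.6 tcp [ 0.5355 -0.2684  0.158 ] F [0.19 0.28 0.11] clamp [-144.4   36. ] Fclamp 0.29 -0.18
theta slope -0.0025 theta y -0.001 24 0.14
```

View pics/ks3.png

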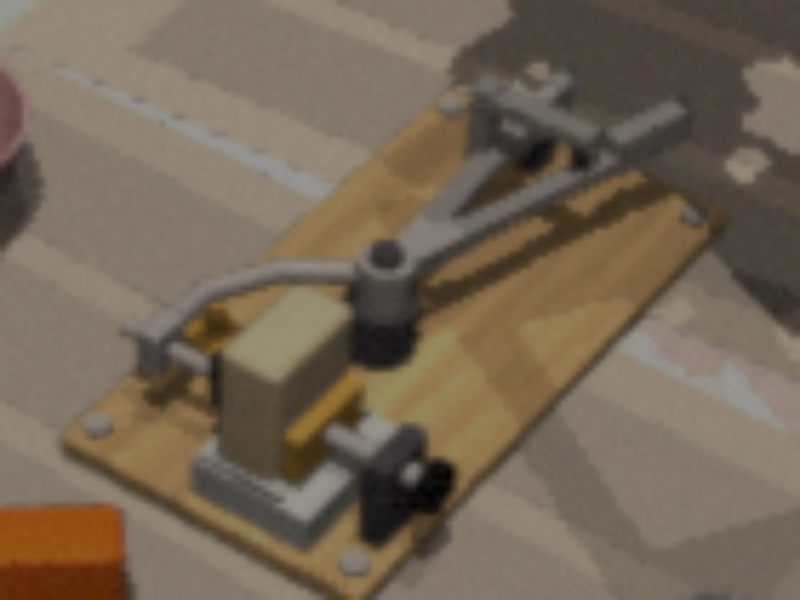

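View pics/kt3.png

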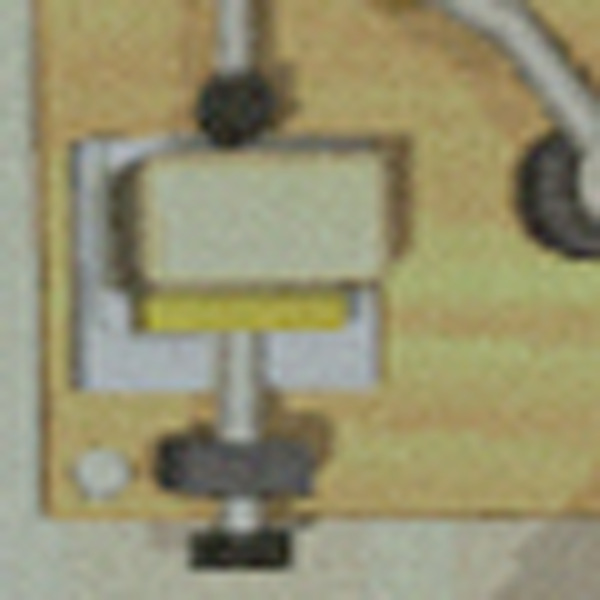

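The handle is back at θ ≈ 0 (wide open). The soap stands upright against the plate, its top spanning (381.5,190.2)–(406.8,203.5) in the full picture. Next is the grasp.

Run:
```python
from look import *
t=lambda u,v:(368+u/10-.45,175+v/10-.45)
p=np.array([at("top",t(*q),.09) for q in[(135,152),(388,152),(388,285),(138,285)]]); print(p[:,:2],p.mean(0),[np.linalg.norm(p[i]-p[i-1]) for i in range(4)])
m=p.mean(0)
# side check
s=lambda u,v:(310+u*140/800-.4,110+v*105/600-.4)
for q in((300,287),(357,307),(277,380),(220,352)): print(at("side",s(*q),.09)[:2])
print(np.mean([at("side",s(*q),.09) for q in((300,287),(357,307),(277,380),(220,352))],0))
go([m[0]+.001,m[1],.125],np.radians(89.2))
```

```text
[[ 0.5782 -0.0131]
 [ 0.5775 -0.0663]
 [ 0.5495 -0.0656]
 [ 0.5502 -0.0132]] [ 0.5638 -0.0395  0.09  ] [np.float64(0.02797313421363622), np.float64(0.05314706281817497), np.float64(0.02795853936134876), np.float64(0.05241328594081642)]
[ 0.5722 -0.0614]
[ 0.548  -0.0651]
[ 0.549  -0.0128]
[ 0.5753 -0.0123]
[ 0.5611 -0.0379  0.09  ]
t 18.7 shift [ 0.2312 -0.0044  0.0331] turn [ 0.0082  0.0025 -0.128 ] force [ 0.67 -0.68  1.7 ] tcp [ 0.5363 -0.2689  0.1586] open 0.0002
```

>>> jog_arm([
  [0.4, 0.055, -0.001, 0, 0.008, 0.002, -0.06],
  [0.4, 0.11, -0.002, 0, 0.008, 0.002, -0.128],
  [0.4, 0.165, -0.003, 0.005, 0.008, 0.002, -0.128],
  [0.4, 0.215, -0.004, 0.01, 0.008, 0.002, -0.128],
  [0.4, 0.231, -0.004, 0.02, 0.008, 0.002, -0.128],
], force=8)

```text
t: 19.32
tool_pos: [0.5648, -0.037, 0.1368]
orientation: [-2.233, -2.209, 0.001]
force: [0.8, -0.1, -0.6]
opening: 0.046
```

Run:
```python
from look import *
go([.5645,-.040,.13],np.radians(89.2))
```

```text
t 19.32 shift [-0.003  -0.0002  0.0068] turn [-0.0008 -0.0001  0.0029] force [ 0.81 -0.06 -0.55] tcp [ 0.5648 -0.037   0.1368] open 0.046
```

>>> jog_arm([
  [0.4, -0.003, 0, 0.01, 0, 0, 0],
  [0.4, -0.003, 0, 0.016, 0, 0, 0],
  [0.4, -0.003, 0, 0.016, 0, 0, 0],
])

```text
t: 19.7
tool_pos: [0.564, -0.0414, 0.1197]
orientation: [-2.234, -2.206, 0.003]
force: [-0.3, 0.7, -0.5]
opening: 0.0559
```

Run:
```python
from look import *
go([.5645,-.040,.079],np.radians(89.2))
for n in("side","top"):
    c=robot.read_camera(n); cv2.imwrite(f"pics/{n}6.png",c["image"][:,:,::-1])
t=cv2.imread("pics/top6.png"); s=cv2.imread("pics/side6.png")
cv2.imwrite("pics/c7.png",np.hstack([cv2.resize(cv2.convertScaleAbs(t[160:240,355:435],alpha=1.5),(400,400)),cv2.resize(s[120:220,300:400],(400,400))]))
```

```text
t 19.7 shift [0.0014 0.0006 0.0407] turn [-0.0026 -0.      0.0011] force [-0.27  0.73 -0.46] tcp [ 0.564  -0.0414  0.1197] open 0.0559
```

View pics/c7.png

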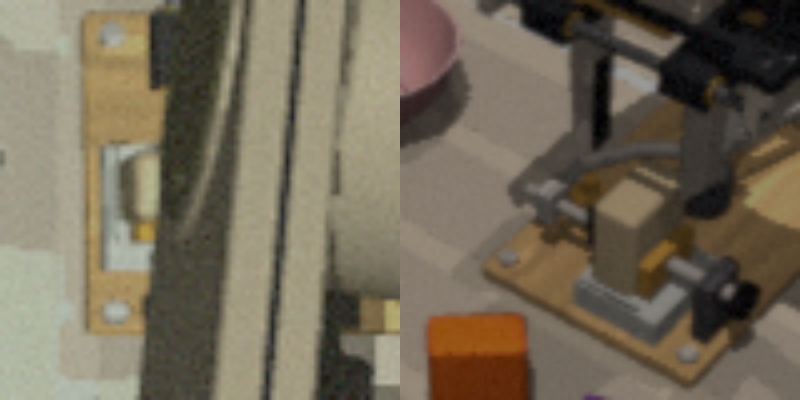

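>>> jog_arm([
  [0.4, 0.001, 0.0005, 0.015, 0, 0, 0],
  [0.4, 0.001, 0.0005, 0.03, 0, 0, 0],
  [0.4, 0.001, 0.0005, 0.04, 0, 0, 0],
  [0.4, 0.001, 0.0005, 0.04, 0, 0, 0],
])

```text
t: 20.3
tool_pos: [0.5641, -0.0399, 0.0792]
orientation: [-2.233, -2.206, 0.004]
force: [0.5, 0.2, 0.8]
opening: 0.0558
```

Run:
```python
from look import *
go([.5645,-.040,.079],np.radians(89.2))
c=robot.read_camera("side"); cv2.imwrite("pics/s8.png",cv2.resize(c["image"][130:220,310:430,::-1],(800,600)))
```

```text
t 20.3 shift [-0.0001  0.0004  0.0002] turn [-0.0036 -0.0004  0.0014] force [0.47 0.21 0.77] tcp [ 0.5641 -0.0399  0.0792] open 0.0558
```

View pics/s8.png

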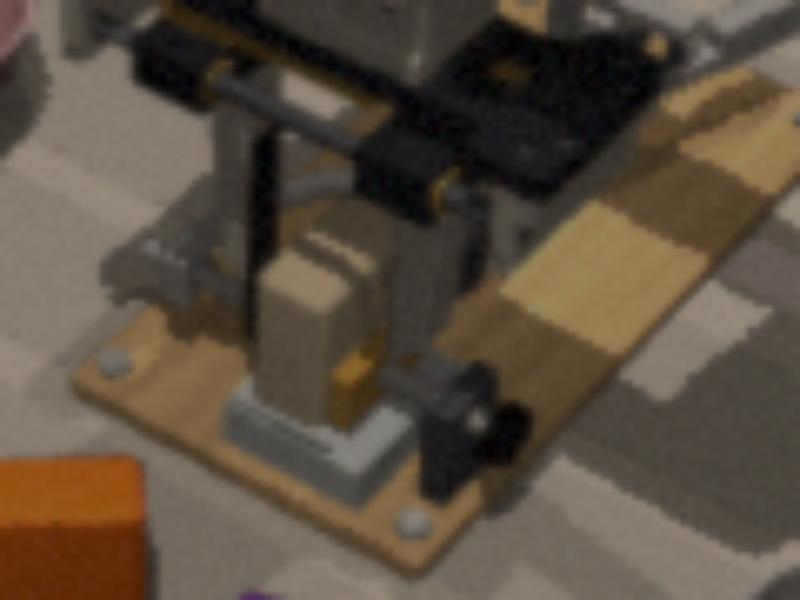

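>>> jog_arm([
  [0.64, 0, 0.0004, 0, 0, 0, 0],
  [0.64, 0, 0.0004, 0, 0, 0, 0],
  [0.64, 0, 0.0004, 0, 0, 0, 0],
], force=8)

```text
t: 20.72
tool_pos: [0.5655, -0.04, 0.0806]
orientation: [-2.235, -2.207, 0.001]
force: [-0.1, -0.7, 0.0]
opening: 0.0343
```

>>> jog_arm([
  [1, 0, 0.0, 0, 0, 0, 0],
  [1, 0, 0.0, 0, 0, 0, 0],
  [1, 0, 0.0, 0, 0, 0, 0],
], force=8)

```text
t: 21.1
tool_pos: [0.5654, -0.04, 0.0806]
orientation: [-2.234, -2.207, 0.002]
force: [-0.2, -1.0, 0.8]
opening: 0.0305
```

Run:
```python
from look import *
st(); s=robot.read_state(); print(s["opening"])
c=robot.read_camera("side"); cv2.imwrite("pics/s9.png",cv2.resize(c["image"][130:220,310:430,::-1],(800,600)));st()
```

```text
t 21.1 tcp [ 0.5654 -0.04    0.0806] F [-0.25 -0.99  0.79] clamp [84.3  9.3] Fclamp -0.99 0.23
0.030458916527362025
t 21.15 tcp [ 0.5655 -0.0401  0.0806] F [-0.13  0.03 -0.26] clamp [84.3  9.2] Fclamp 0.03 0.13
```

View pics/s9.png

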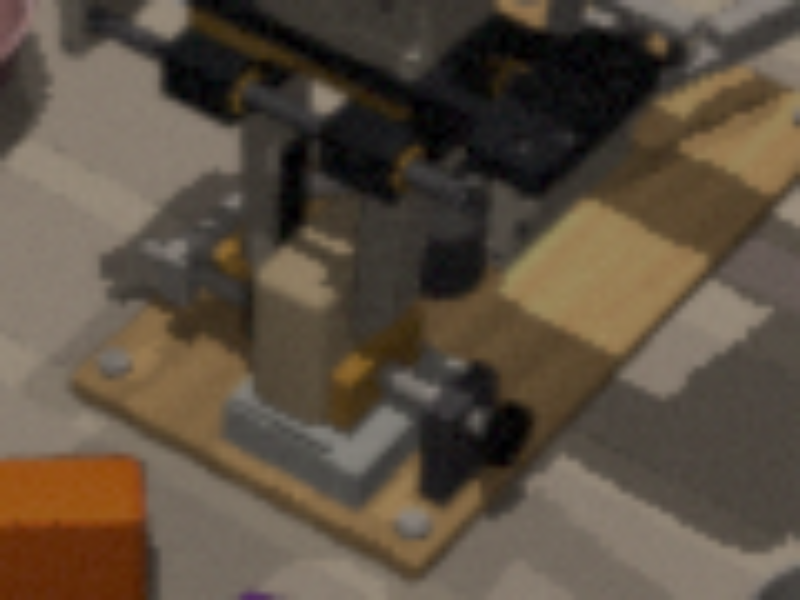

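The soap is gripped (opening 30.5 mm) with no side load. Lifting it straight up.

>>> jog_arm([
  [1, 0, 0, -0.005, 0, 0, 0],
  [1, 0, 0, -0.015, 0, 0, 0],
  [1, 0, 0, -0.03, 0, 0, 0],
  [1, 0, 0, -0.05, 0, 0, 0],
  [1, 0, 0, -0.075, 0, 0, 0],
], force=10)

```text
t: 21.78
tool_pos: [0.5656, -0.04, 0.1573]
orientation: [-2.235, -2.207, 0.001]
force: [0.3, 0.3, -0.8]
opening: 0.0299
```

Run:
```python
from look import *
st(); print(robot.read_state()["opening"])
for n in("side","top"):
    c=robot.read_camera(n); cv2.imwrite(f"pics/{n}10.png",c["image"][:,:,::-1])
s=cv2.imread("pics/side10.png"); cv2.imwrite("pics/s10.png",cv2.resize(s[90:240,290:490],(800,600)))
```

```text
t 21.77 tcp [ 0.5656 -0.04    0.1573] F [ 0.29  0.3  -0.84] clamp [84.3  9.1] Fclamp 0.3 -0.29
0.029918780547197436
```

View pics/s10.png

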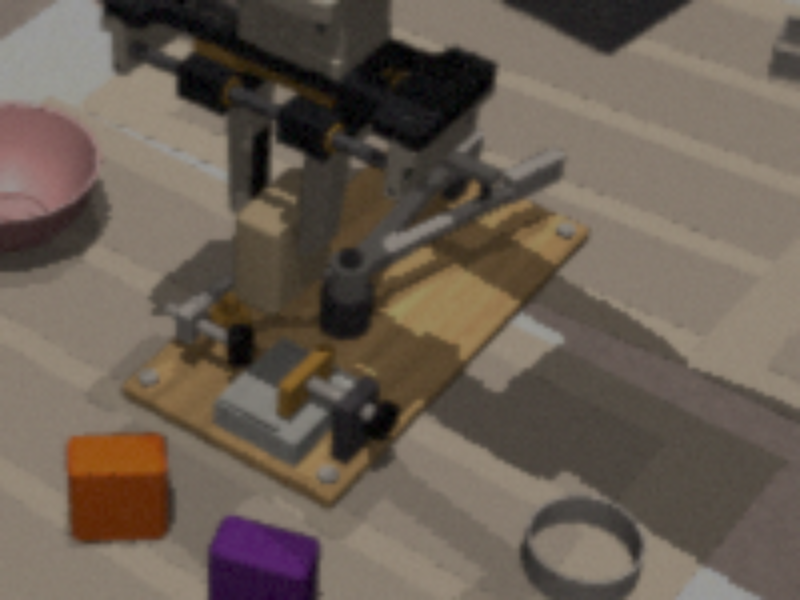

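Run:
```python
from look import *
go([.468,.296,.14],np.radians(163.2))
```

```text
t 21.88 shift [ 0.3352 -0.1044  0.0195] turn [ 0.0043  0.0047 -1.29  ] force [ 0.53  0.35 -0.86] tcp [ 0.5681 -0.0404  0.1605] open 0.0301
```

>>> jog_arm([
  [1, 0.04, -0.012, 0, 0, 0, -0.16],
  [1, 0.09, -0.028, 0, 0, 0, -0.34],
  [1, 0.14, -0.044, 0, 0, 0, -0.52],
  [1, 0.19, -0.06, 0, 0, 0, -0.7],
  [1, 0.24, -0.075, 0, 0, 0, -0.88],
], force=12)

```text
t: 22.5
tool_pos: [0.4953, 0.202, 0.1597]
orientation: [1.071, 2.947, 0.002]
force: [0.4, 0.1, -1.9]
opening: 0.0301
```

Run:
```python
from look import *
go([.468,.296,.12],np.radians(163.2))
```

```text
t 22.5 shift [0.0816 0.0544 0.0395] turn [ 0.002   0.0059 -0.4043] force [ 0.41  0.15 -1.92] tcp [0.4953 0.202  0.1597] open 0.0301
```

>>> jog_arm([
  [1, 0.04, 0.027, 0, 0.002, 0.006, -0.16],
  [1, 0.07, 0.047, 0, 0.002, 0.006, -0.32],
  [1, 0.0816, 0.0544, 0.005, 0.002, 0.006, -0.404],
  [1, 0.0816, 0.0544, 0.02, 0.002, 0.006, -0.404],
  [1, 0.0816, 0.0544, 0.025, 0.002, 0.006, -0.404],
])

```text
t: 23.12
tool_pos: [0.4671, 0.2949, 0.1324]
orientation: [-0.462, -3.105, 0.003]
force: [0.4, 0.0, -1.5]
opening: 0.03
```

Run:
```python
from look import *
go([.468,.296,.056],np.radians(163.2))
for n in("side","top"):
    c=robot.read_camera(n); cv2.imwrite(f"pics/{n}11.png",c["image"][:,:,::-1])
t=cv2.imread("pics/top11.png"); s=cv2.imread("pics/side11.png")
cv2.imwrite("pics/c8.png",np.hstack([cv2.resize(cv2.convertScaleAbs(t[165:285,190:310],alpha=1.5),(400,400)),cv2.resize(s[230:370,210:350],(400,400))]))
```

```text
t 23.12 shift [-0.0007  0.0014  0.0764] turn [-0.0022 -0.002  -0.0024] force [ 0.37  0.02 -1.51] tcp [0.4671 0.2949 0.1324] open 0.03
```

View pics/c8.png

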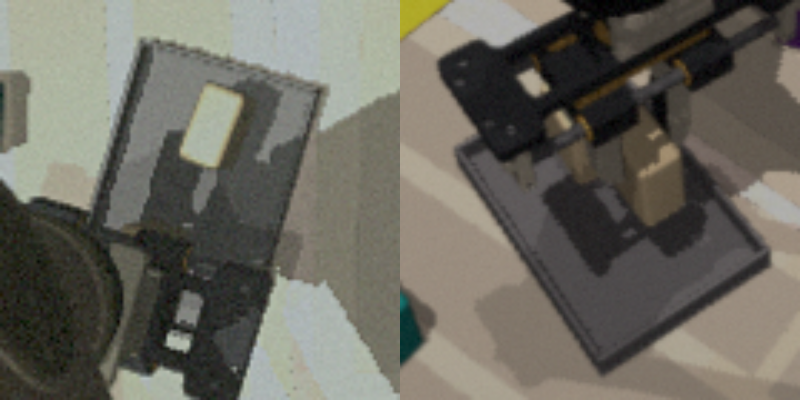

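>>> jog_arm([
  [1, -0.0005, 0.0012, 0.03, -0.002, -0.002, 0],
  [1, -0.0005, 0.0012, 0.055, -0.002, -0.002, 0],
  [1, -0.0005, 0.0012, 0.067, -0.002, -0.002, 0],
  [1, -0.0005, 0.0012, 0.07, -0.002, -0.002, 0],
  [1, -0.0005, 0.0012, 0.07, -0.002, -0.002, 0],
])

```text
t: 23.85
tool_pos: [0.4687, 0.2958, 0.0638]
orientation: [0.464, 3.106, 0.001]
force: [-1.1, -0.3, -1.0]
opening: 0.03
```

Run:
```python
from look import *
go([.468,.296,.056],np.radians(163.2))
c=robot.read_camera("side"); cv2.imwrite("pics/s12.png",cv2.resize(c["image"][220:370,210:360,::-1],(600,600)));st()
```

```text
t 23.85 shift [0.0008 0.     0.0078] turn [ 0.0009  0.001  -0.0031] force [-1.12 -0.33 -1.02] tcp [0.4687 0.2958 0.0638] open 0.03
t 23.9 tcp [0.4689 0.296  0.0641] F [-0.06  0.19 -0.85] clamp [418.9 110.5] Fclamp 0.19 0.07
```

View pics/s12.png

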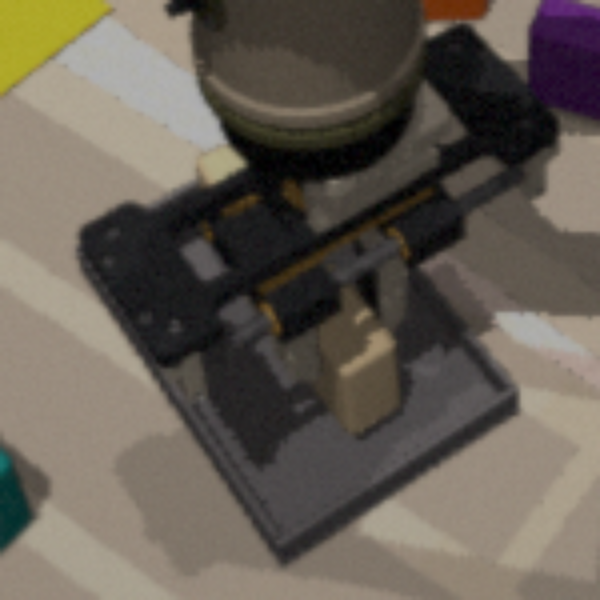

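>>> jog_arm([
  [1, 0, 0, 0.004, 0, 0, 0],
  [1, 0, 0, 0.0075, 0, 0, 0],
  [1, 0, 0, 0.0075, 0, 0, 0],
])

```text
t: 24.28
tool_pos: [0.4686, 0.2959, 0.0563]
orientation: [0.463, 3.106, 0.001]
force: [-0.9, 0.2, -0.8]
opening: 0.0301
```

Run:
```python
from look import *
st()
```

```text
t 24.27 tcp [0.4686 0.2959 0.0563] F [-0.93  0.17 -0.76] clamp [418.9 110.7] Fclamp 0.15 0.93
```

>>> jog_arm([
  [1, 0, 0, 0.0015, 0, 0, 0],
  [1, 0, 0, 0.0025, 0, 0, 0],
  [1, 0, 0, 0.0025, 0, 0, 0],
])

```text
t: 24.65
tool_pos: [0.4688, 0.2956, 0.0543]
orientation: [0.463, 3.106, 0.0]
force: [-2.7, -3.2, 4.9]
opening: 0.0301
```

Run:
```python
from look import *
st()
```

```text
t 24.65 tcp [0.4688 0.2956 0.0543] F [-2.66 -3.18  4.88] clamp [418.6 110.6] Fclamp -3.21 2.62
```

Floor contact felt. Releasing slowly.

>>> jog_arm([
  [0.66, 0, 0, -0.0003, 0, 0, 0],
  [0.62, 0, 0, -0.0003, 0, 0, 0],
  [0.55, 0, 0, -0.0003, 0, 0, 0],
  [0.5, 0, 0, -0.0003, 0, 0, 0],
])

```text
t: 25.15
tool_pos: [0.4687, 0.2957, 0.0545]
orientation: [0.463, 3.106, 0.0]
force: [-0.2, 0.0, 0.2]
opening: 0.0456
```

Run:
```python
from look import *
st(); print(robot.read_state()["opening"])
```

```text
t 25.15 tcp [0.4687 0.2957 0.0545] F [-0.18  0.03  0.2 ] clamp [418.6 110.6] Fclamp 0.03 0.18
0.04561140641998607
```

>>> jog_arm([
  [0.5, 0, 0, -0.01, 0, 0, 0],
  [0.5, 0, 0, -0.03, 0, 0, 0],
  [0.5, 0, 0, -0.06, 0, 0, 0],
  [0.5, 0, 0, -0.1, 0, 0, 0],
  [0.5, 0, 0, -0.14, 0, 0, 0],
])

```text
t: 25.78
tool_pos: [0.4687, 0.2957, 0.1976]
orientation: [0.463, 3.105, 0.002]
force: [0.2, 0.6, 0.1]
opening: 0.0466
```

>>> jog_arm([
  [0.5, -0.04, -0.04, 0, 0, 0, 0],
  [0.5, -0.08, -0.08, 0, 0, 0, 0],
  [0.5, -0.08, -0.12, 0, 0, 0, 0],
  [0.5, -0.08, -0.16, 0, 0, 0, 0],
  [0.5, -0.08, -0.16, 0, 0, 0, 0],
])

```text
t: 26.4
tool_pos: [0.4987, 0.1173, 0.1994]
orientation: [0.467, 3.102, 0.002]
force: [0.3, 0.4, -0.3]
opening: 0.0465
```

Run:
```python
from look import *
st(); th("top13")
c=robot.read_camera("side"); cv2.imwrite("pics/side13.png",c["image"][:,:,::-1]); cv2.imwrite("pics/s13.png",cv2.resize(c["image"][230:370,210:350,::-1],(600,600)))
```

```text
t 26.4 tcp [0.4987 0.1173 0.1994] F [ 0.26  0.38 -0.31] clamp [240.7  78.2] Fclamp 0.38 -0.25
theta slope 0.0012 theta y -0.0004 24 0.17
```

View pics/s13.png

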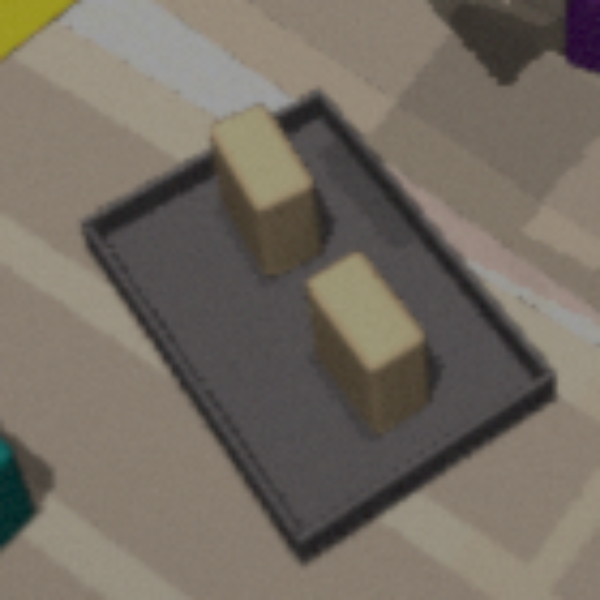

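View pics/top13.png

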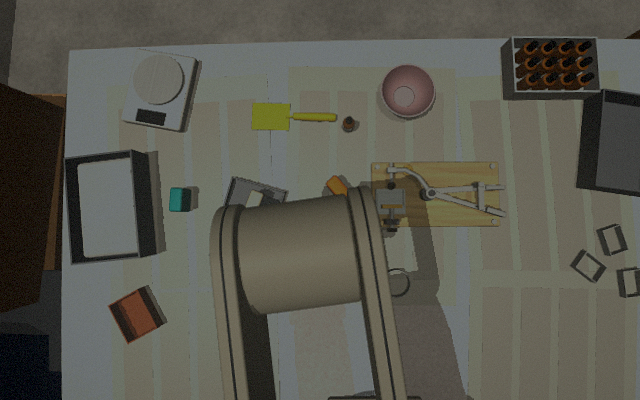

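Both cream bars stand upright in the tray: the old one at crop (265,190), the new one at (370,345). The handle is wide open (θ ≈ 0), and everything that can be seen is where it was. Handing in.

Run:
```python
from plant import robot
print(robot.close_job())
```

```text
the job is handed in; nothing more can be done
None
```

The soap bar was stamped and now stands upright in the grey tray beside the old bar, about 40 mm from it. The press is wide open again. I handed the job in at about 26.5 s, and no verdict was given.

**Stamping:** The first push caught only on tooth 2, at 0.087 rad, which I put at about 5.8 N on the soap. That was close to the 5 N minimum, so I pushed on to 0.147 rad. The handle then caught on tooth 3 and stayed at about 0.121 rad after I let go. From how far the nose was compressed, I estimate about 10 N on the soap after I let go.

**Peak force:** The two estimates of the peak on the soap disagree a little. The geometry gives about 13.5 N. The handle force, about 12.7 N on average with single readings up to 13.4 N, gives about 15 N if none of it went into passing the tooth. Both are below the 16 N that crushes it, but the second leaves little margin.

**Opening:** I pressed the grip 8 mm down with about 10 N and took it along to the open stop. It pulled against that stop with about 5 N for a moment before I eased off. The pictures afterwards show the handle at 0.00 rad.

**Last checks:** The side picture shows both cream bars upright inside the tray, and the gripper was touching nothing. Everything visible in the last pictures had not moved. The arm hid the purple look-alike and the square cutter in the last overhead picture, and I did not look for the small brass hand stamp separately.

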